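# Roof the model vans and start the UV curing cabinet

### The job

Slide the curing cabinet's guard open, stand every van from the cutting mat upright on the floor of its bay and set a roof squarely on each van, so that the roof sits fully down. Then slide the guard fully shut and, only once it is shut, press the start button. A roof left over is a spare; do not disturb the jar, the spray can or the screwdriver.

Things in the scene. Friction and masses are not known exactly. Their poses are not given: they have to be found in the camera images.
- cabinet: Fixed low UV curing cabinet, grey, 138 mm high. Origin at bench height under the centre of its open-topped loading bay; +x to its rear, +y to its left, z up. Bay 276 (x) by 312 mm (y) inside, floor at z = 20 mm; rear and right walls 138 mm high (rear track 150), front wall 90 mm; closed lamp housing from y = +156 to +491 mm, 138 mm high; console ledge in front, 74 mm high, x = -204 to -148 mm.
- bay_floor (a point): Centre of the bay's floor, frame parallel to the cabinet's. Vans may stand anywhere on the floor; there is room for four in a two by two pattern at about x = +-60, y = +-75 mm from here, long axes along the cabinet's y.
- guard (a joint): Position of the tinted see-through sliding guard over the bay, in m: 0 = fully shut (it may start up to 0.05 ajar), 0.32 = fully open, over the lamp housing. Slides level along the cabinet's +y to open; about 2.5 N of friction, stays where left. Pane top 148 mm above the bench; a front skirt hangs to 89 mm at the cabinet's x = -154 mm. It must be open for roofs to go in.
- guard_handle (a point): Centre of the bar of the guard's black D-shaped handle: 12 mm thick, 100 mm long along the cabinet's x, axis 190 mm above the bench and 42 mm above the pane, near the guard's right-hand (closing) edge. Moves with the guard; its frame is parallel to the cabinet's.
- start (a joint): Travel of the start button, in m: 0 = up, 0.006 = fully pressed (5 N); springs back.
- start_top (a point): Centre of the top of the round start button (black, 30 mm across, in a grey housing) on the cabinet's front console ledge, right of the timer display and its small dial; pressed straight down.
- van1: Model goods-van body, brown, loose: a hollow open-topped box 120 mm long (x), 52 wide (y), 55 high, walls 4 mm, inside 112 by 44 mm, about 0.3 kg. Stands on the mat at first. Origin at the centre of its underside, z up. May be absent (None).
- van2: Model goods-van body, brown, loose: a hollow open-topped box 120 mm long (x), 52 wide (y), 55 high, walls 4 mm, inside 112 by 44 mm, about 0.3 kg. Stands on the mat at first. Origin at the centre of its underside, z up. May be absent (None).
- van3: Model goods-van body, brown, loose: a hollow open-topped box 120 mm long (x), 52 wide (y), 55 high, walls 4 mm, inside 112 by 44 mm, about 0.3 kg. Stands on the mat at first. Origin at the centre of its underside, z up. May be absent (None).
- roof1: Van roof, light grey, loose, 126 mm long (x), 58 wide (y), 25 high, 0.11 kg; fits any van either way round. Lies right way up on the mat. Origin at the centre of its lowest plane, z up. A rounded rib below (106 by 38 mm, z = 0 to 5) goes inside a van's walls with 3 mm play; the slab above has upright edges, z = 5 to 15 mm. Fully down, its origin is 50 mm above the van's.
- roof2: Van roof, light grey, loose, 126 mm long (x), 58 wide (y), 25 high, 0.11 kg; fits any van either way round. Lies right way up on the mat. Origin at the centre of its lowest plane, z up. A rounded rib below (106 by 38 mm, z = 0 to 5) goes inside a van's walls with 3 mm play; the slab above has upright edges, z = 5 to 15 mm. Fully down, its origin is 50 mm above the van's.
- roof3: Van roof, light grey, loose, 126 mm long (x), 58 wide (y), 25 high, 0.11 kg; fits any van either way round. Lies right way up on the mat. Origin at the centre of its lowest plane, z up. A rounded rib below (106 by 38 mm, z = 0 to 5) goes inside a van's walls with 3 mm play; the slab above has upright edges, z = 5 to 15 mm. Fully down, its origin is 50 mm above the van's.
- mat: Fixed green cutting mat, 340 by 330 mm, 3 mm thick, to the robot's right; the vans and roofs stand on it at first. Origin at the centre of its underside.
- jar: Bystander: glass jar, 72 mm across, 85 mm high, beyond the cabinet's right-hand rear corner. Origin at the centre of its underside.
- spray_can: Bystander: upright can, 52 mm across, 170 mm high, beyond the mat. Origin at the centre of its underside.
- screwdriver: Bystander: screwdriver 180 mm long lying on the bench beyond the mat. Origin near the middle of its length.
There are look-alikes about, which are no part of the job. What is shaped like the van1 but purple is not meant.

How it is judged:
On the way, in this order (a step that is already met when the one before it is completed fails the run):
1. the guard is slid open (value of joint guard above 0.25 m), for 0.2 s.
2. every van stands in the bay with a roof fully down on it (angle between each of van1, van2, van3's own z axis and vertical below 0.08 rad and z of each of van1, van2, van3 in the frame of cabinet below 0.026 m and x of van1 in the frame of cabinet between -0.138 and 0.138 m and y of van1 in the frame of cabinet between -0.156 and 0.156 m and x of van2 in the frame of cabinet between -0.138 and 0.138 m and y of van2 in the frame of cabinet between -0.156 and 0.156 m and x of van3 in the frame of cabinet between -0.138 and 0.138 m and y of van3 in the frame of cabinet between -0.156 and 0.156 m and ((horizontal distance between van1 and roof1 below 0.006 m and z of roof1 in the frame of van1 between 0.046 and 0.0525 m and angle between the x axis of roof1 and the x axis of van1, either way round below 0.12 rad and angle between roof1's own z axis and vertical below 0.06 rad) or (horizontal distance between van1 and roof2 below 0.006 m and z of roof2 in the frame of van1 between 0.046 and 0.0525 m and angle between the x axis of roof2 and the x axis of van1, either way round below 0.12 rad and angle between roof2's own z axis and vertical below 0.06 rad) or (horizontal distance between van1 and roof3 below 0.006 m and z of roof3 in the frame of van1 between 0.046 and 0.0525 m and angle between the x axis of roof3 and the x axis of van1, either way round below 0.12 rad and angle between roof3's own z axis and vertical below 0.06 rad)) and ((horizontal distance between van2 and roof1 below 0.006 m and z of roof1 in the frame of van2 between 0.046 and 0.0525 m and angle between the x axis of roof1 and the x axis of van2, either way round below 0.12 rad and angle between roof1's own z axis and vertical below 0.06 rad) or (horizontal distance between van2 and roof2 below 0.006 m and z of roof2 in the frame of van2 between 0.046 and 0.0525 m and angle between the x axis of roof2 and the x axis of van2, either way round below 0.12 rad and angle between roof2's own z axis and vertical below 0.06 rad) or (horizontal distance between van2 and roof3 below 0.006 m and z of roof3 in the frame of van2 between 0.046 and 0.0525 m and angle between the x axis of roof3 and the x axis of van2, either way round below 0.12 rad and angle between roof3's own z axis and vertical below 0.06 rad)) and ((horizontal distance between van3 and roof1 below 0.006 m and z of roof1 in the frame of van3 between 0.046 and 0.0525 m and angle between the x axis of roof1 and the x axis of van3, either way round below 0.12 rad and angle between roof1's own z axis and vertical below 0.06 rad) or (horizontal distance between van3 and roof2 below 0.006 m and z of roof2 in the frame of van3 between 0.046 and 0.0525 m and angle between the x axis of roof2 and the x axis of van3, either way round below 0.12 rad and angle between roof2's own z axis and vertical below 0.06 rad) or (horizontal distance between van3 and roof3 below 0.006 m and z of roof3 in the frame of van3 between 0.046 and 0.0525 m and angle between the x axis of roof3 and the x axis of van3, either way round below 0.12 rad and angle between roof3's own z axis and vertical below 0.06 rad))), for 0.3 s.
3. the guard is slid fully shut over the roofed vans (all of step 2 and value of joint guard below 0.008 m), for 0.2 s.
4. the start button is pressed with the guard shut (value of joint guard below 0.008 m and value of joint start above 0.0042 m), for 0.05 s.
At the end, for the whole second after the job is handed in: Every van stands upright on the floor inside the bay with a roof fully down on it (roof origin 46 to 52.5 mm above the van's, centres within 6 mm, axes within 0.12 rad, roof level within 0.06 rad); guard shut to within 8 mm; button up; vans and roofs at rest (all of step 3 and linear speed of each of van1, van2, van3, roof1, roof2, roof3 below 0.02 m/s and value of joint start below 0.002 m); the robot touches nothing.
It fails at once if the start button is pressed while the guard is not shut (value of joint start above 0.004 m and value of joint guard above 0.02 m).
It fails at once if the jar is disturbed (moved more than 50 mm) (distance of jar from where it was at the start of the episode above 0.05 m).
It fails at once if the spray can is disturbed (moved more than 50 mm) (distance of spray_can from where it was at the start of the episode above 0.05 m).
It fails at once if the screwdriver is disturbed (moved more than 50 mm) (distance of screwdriver from where it was at the start of the episode above 0.05 m).
Of van1, van2, van3 only 2 to 3 are there at a start; the rules pass over those that are not, and their reading is None.
At some moment in a run one of roof1, roof2, roof3 may be knocked a few centimetres aside while the robot is not near it.
It also fails if it takes over 210 s, if anything falls off the work surface, if the arm or the gripper's body presses on something with over 40 N, if the wrist force passes 120 N, or if a joint passes its speed limit or range.

### The arm

A 6-joint arm with a two-finger parallel gripper is mounted at the origin on the work surface. World frame = base frame: x ahead of the robot, y to its left, z up, the work surface at z = 0. Lengths are in m, angles in rad, forces in N, time in s.
With the tool pointing down it reaches from about 0.3 to 0.875 m from the base axis. Payload 6.4 kg.
Tool frame: the origin (TCP) lies midway between the tips of the shut fingers; the grasp point (between the pads) lies 19 mm behind it; z points along the fingers, y is the line along which they close (so a half turn about z gives the same grasp; the last joint's range is limited). The gripper opens to 85 mm and grips with 20 to 120 N. Pads are 22 mm wide; open, the fingers measure 114 mm over their backs; the gripper's body (76 mm by 85 mm) begins 54 mm behind the grasp point. The pads swing forward as they close: fully open they stand 13 mm farther back than shut.
Start: joints at [-1.333, 0.181, 1.607, -0, 1.354, -0.206], TCP at [0.247, -0.519, 0.231] pointing down, gripper open.
Joint ranges: [-2.99, 2.99], [-0.89, 2.07], [0.3, 2.58], [-1.14, 4.28], [0, 2.63], [-3.12, 3.12]. Speed limits (rad/s): [2.57, 2.57, 3.01, 3.14, 3.14, 3.14].

### API

Orientations are given as a unit quaternion [w, x, y, z].
In Python, from bench import get_obs, camera, hand_in gives the robot as it stands.
- The arm moves only by the tool carry_out, never from a script. Its argument "plan" is a list that holds one entry, the list of rows, each a list of 7 numbers: the shift along the world's x, y, z in m, then the turn, a rotation vector about the world's x, y, z in rad, then the opening, from 0 (shut) to 1 (fully open). In form: [[[x, y, z, rx, ry, rz, hand], ...]]. A call has exactly 5 rows; each row is the pose to reach, as a shift and turn from the pose commanded when the call began; what a row does not reach only later rows make up. A row lasts 1/12 s, in which the tool goes at most 41.7 mm and 7.16 degrees, less where a joint would pass 70% of its speed; a pose out of reach is approached as far as the arm can. A call with a gripper value outside its range is refused whole. The fingers move at their own pace and stop on an object; the grip force is fixed at half the most. Time passes only in rows, so rows that repeat a pose let the fingers close, or fill a call up. It gives the time, the measured TCP pose, the force, the opening and the grip force at its end, in the units of the state.
- get_obs(): the state, without advancing time (a new reading comes with each control period).
- camera(name): name is "side" or "top"; returns a dict with "pixels" (400x640x3 uint8, red, green, blue), "z_map" (400x640 float32, m along the optical axis (not along the pixel's ray), 0 where there is no reading), "camera_matrix" (3x3 intrinsics, pixels), "cam_to_world" (4x4, takes a point from camera to world coordinates). Camera axes: x right, y up, looking along -z (the intrinsics and any distortion apply to the point x, -y, -z); pixel columns grow to the right and rows downward; lengths in m; the calibration is good to about 2 mm. A picture is of the moment at which its call begins.
- hand_in(): hands the job in; it is judged then, once.
The state is a dict: "time_s": time; "q": joint angles; "dq": joint speeds; "joint_efforts": joint torques, N m; "eef_pos": TCP position; "eef_rot": TCP orientation; "wrist_force": force on the tool from outside, world axes, zero at the start; "torque": the same for the moment, N m; "opening": opening from 0.0 (shut) to 1.0 (fully open); "grasp_force": force on a finger pad.
Only numpy, scipy, OpenCV 4.12 (cv2) and the standard library are available. Lean on these libraries where they do the work, as an engineer would, in place of code of your own. Each camera call takes 0.05 s, during which the arm holds its last target. There are 200 camera calls.

## Working session

There is one attempt and no reset: what is moved stays moved. The work goes in short steps, Python scripts to look and compute and a tool call to move; the robot and the scene stay as the last step left them, time stands still between calls to the robot, and variables do not carry over. Pictures are saved under pics/ and viewed, at most 14 in all, crops included, and the job is handed in when it is done.

Besides the shell and the picture viewer there is one more tool, called after ">>>" by a JSON object that holds its "name" and its "arguments". carry_out: Moves the arm, as the interface text tells. Its arguments: {"type":"object","properties":{"plan":{"type":"array","items":{"type":"array","items":{"type":"array","items":{"type":"number"}}}}},"required":["plan"]}

```bash
mkdir -p pics
cat > h.py <<'E'
import numpy as np, cv2
from bench import get_obs, camera, hand_in
def shot(n, name):
    c=camera(n); cv2.imwrite(f'pics/{name}.png', c['pixels'][:,:,::-1].copy()); np.savez(f'pics/{name}.npz',**c); return c
def cloud(c):
    K=c['camera_matrix'];T=c['cam_to_world'];z=c['z_map']
    v,u=np.mgrid[:z.shape[0],:z.shape[1]]
    P=np.stack([(u-K[0,2])/K[0,0]*z,-(v-K[1,2])/K[1,1]*z,-z],-1)
    W=P@T[:3,:3].T+T[:3,3]; W[z<=0]=np.nan; return W
E
python3 - <<'E'
from h import *
for n in('top','side'):
    c=shot(n,n+'0'); print(n,c['camera_matrix'].round(1).tolist(),c['cam_to_world'].round(3).tolist(),(c['z_map']>0).mean(), [k for k in c])
o=get_obs(); print({k:np.round(v,3).tolist() for k,v in o.items()})
E
```

```text
top [[516.5, 0.0, 320.1], [0.0, 516.5, 199.1], [0.0, 0.0, 1.0]] [[-0.014, 0.997, -0.073, 0.509], [-1.0, -0.015, -0.001, -0.086], [-0.002, 0.073, 0.997, 1.404], [0.0, 0.0, 0.0, 1.0]] 0.99608203125 ['pixels', 'z_map', 'camera_matrix', 'cam_to_world']
side [[408.7, 0.0, 320.6], [0.0, 408.7, 208.1], [0.0, 0.0, 1.0]] [[-0.972, 0.174, -0.159, 0.427], [-0.235, -0.749, 0.62, 0.537], [-0.012, 0.64, 0.769, 0.891], [0.0, 0.0, 0.0, 1.0]] 0.99627734375 ['pixels', 'z_map', 'camera_matrix', 'cam_to_world']
{'time_s': 0.1, 'q': [-1.333, 0.181, 1.608, -0.0, 1.354, -0.206], 'dq': [0.0, -0.001, -0.002, -0.0, 0.002, 0.001], 'joint_efforts': [0.0, -44.588, -35.224, -0.0, 0.004, -0.0], 'eef_pos': [0.247, -0.519, 0.23], 'eef_rot': [-0.001, 0.975, 0.22, -0.0], 'wrist_force': [-0.502, 0.722, -0.123], 'torque': [-0.037, 0.072, 0.013], 'grasp_force': 0.0, 'opening': 1.004}
```

View pics/top0.png

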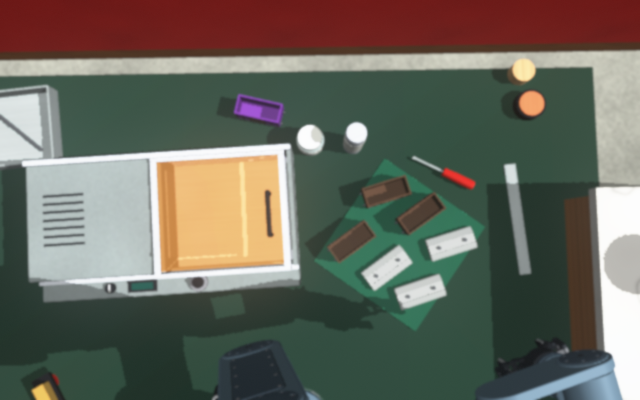

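View pics/side0.png

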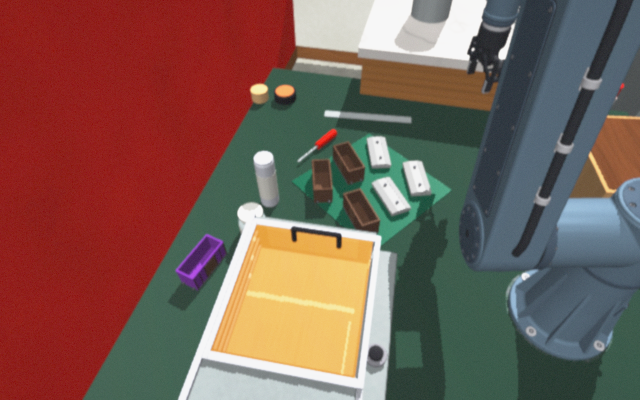

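The top view shows these candidates:
- **Vans (brown):** (386,191), (420,214) and (352,241). The purple look-alike at (258,109) is not meant.
- **Roofs:** (451,243), (386,267) and (420,291).
- **Guard:** orange tint, with its handle at (268,213).
- **Button candidates:** the black round at (198,282), right of the display at (142,286), or the small dial at (111,288). By the description it is (198,282).
- **Bystanders:** jar (310,139), can (355,137), screwdriver (445,172).

I'll measure these and check one close crop.

```bash
cat >> h.py <<'E'
def rect(P):
    (c,s,a)=cv2.minAreaRect((P[:,:2]*1000).astype(np.float32))
    if s[0]<s[1]: s=s[::-1]; a+=90
    return np.round(c,1),np.round(s,1),round((a+90)%180-90,1)
def blobs(m,lo=80):
    n,l,st,ce=cv2.connectedComponentsWithStats(m.astype(np.uint8))
    return [(l==i,ce[i],st[i,4]) for i in range(1,n) if st[i,4]>lo]
def masks(c):
    h=cv2.cvtColor(c['pixels'],cv2.COLOR_RGB2HSV);H,S,V=h[...,0],h[...,1],h[...,2]
    return dict(van=((H<14)|(H>172))&(S>60)&(V<140)&(V>20), roof=(S<40)&(V>135), h=h)
def find(c,zt=0.003,show=True):
    W=cloud(c);M=masks(c);out=[]
    for k in('van','roof'):
        for b,ce,n in blobs(M[k]):
            P=W[b];P=P[np.isfinite(P[:,0])]
            if len(P)<80 or n>3500: continue
            top=np.percentile(P[:,2],95)
            if not(-.7<P[:,1].mean()<.5 and .2<P[:,0].mean()<.9): continue
            band=P[P[:,2]>top-.008] if k=='van' else P[P[:,2]>top-.013]
            print(k,ce.round(0),n,'ztop',round(top,4),*rect(band),'all',*rect(P))
E
python3 - <<'E'
from h import *
c=dict(np.load('pics/top0.npz')); find(c); W=cloud(c)
for n,(u,v) in dict(handle=(268,213),h1=(267,195),h2=(270,232),btn=(198,282),dial=(111,288),frR=(297,276),frR2=(292,282),reR=(289,148),lreR=(40,160),houseFL=(32,277),mat=(330,258),pane=(220,200),bench=(250,350),pane2=(260,250)).items(): print(n,W[v,u].round(4))
im=c['pixels'][:,:,::-1]
a=cv2.resize(im[140:310,100:320],None,fx=3.4,fy=3.4,interpolation=cv2.INTER_CUBIC); cv2.imwrite('pics/crop1.png',a)
a=cv2.resize(im[150:330,310:490],None,fx=3.3,fy=3.3,interpolation=cv2.INTER_CUBIC); cv2.imwrite('pics/crop2.png',a)
E
```

```text
van [527. 104.] 86 ztop 0.033 [ 861.6 -657.3] [73.5 72.3] 6.3 all [ 861.6 -657.9] [73.5 72.6] 8.8
van [459. 181.] 98 ztop 0.02 [ 650.7 -454.3] [87.8  5.1] 64.3 all [ 661.8 -464.1] [99.5 33.1] 63.3
van [384. 192.] 744 ztop 0.0565 [ 624.2 -253.5] [107.1  47.3] -74.1 all [ 625.9 -258.7] [118.1  47.6] -74.1
van [418. 214.] 724 ztop 0.0579 [ 578.3 -329.1] [119.4  41.4] -34.1 all [ 567.1 -347.9] [117.5  49.4] -55.6
van [350. 241.] 734 ztop 0.0569 [ 509.4 -147.1] [116.7  35. ] -36.8 all [ 496.5 -164.4] [114.5  48.7] -55.3
roof [357. 133.] 416 ztop 0.1718 [ 759.  -176.7] [47.5 46.6] -44.8 all [ 779.5 -185.1] [91.1 59.8] -11.7
roof [310. 139.] 653 ztop 0.0874 [765.7 -61.9] [61.3 61.3] -46.7 all [775.  -60.1] [90.2 71.7] -0.5
roof [426. 163.] 87 ztop 0.0184 [ 703.1 -375.6] [81.1  6.9] 63.9 all [ 705.3 -376.5] [81.3 11.7] 63.7
roof [517. 215.] 1054 ztop 0.0054 [ 553.6 -622.2] [298.5  35.6] 6.9 all [ 553.6 -622.2] [298.5  35.6] 6.9
roof [451. 243.] 1086 ztop 0.0268 [ 485.6 -434.8] [128.1  58.2] -74.1 all [ 487.  -437.8] [134.7  59.9] -73.5
roof [386. 267.] 1097 ztop 0.0271 [ 424.7 -260.8] [126.4  58.3] -54.9 all [ 425.  -261.2] [130.5  59.8] -54.4
roof [421. 291.] 1089 ztop 0.0271 [ 359.7 -347.9] [126.5  58.1] -73.2 all [ 358.8 -351. ] [131.8  61.6] -73.2
handle [0.5661 0.0366 0.1981]
h1 [0.6086 0.039  0.1945]
h2 [0.5218 0.033  0.1908]
btn [0.3994 0.226  0.0878]
dial [0.3875 0.4458 0.0874]
frR [ 0.4096 -0.0235  0.0706]
frR2 [ 0.3947 -0.0106  0.0721]
reR [ 0.7274 -0.0111  0.1488]
lreR [0.7297 0.6798 0.0026]
houseFL [0.4214 0.6185 0.1373]
mat [ 0.4514 -0.1099  0.0021]
pane [0.6023 0.1596 0.1429]
bench [0.2848 0.0591 0.3508]
pane2 [0.4791 0.0618 0.1472]
```

View pics/crop1.png

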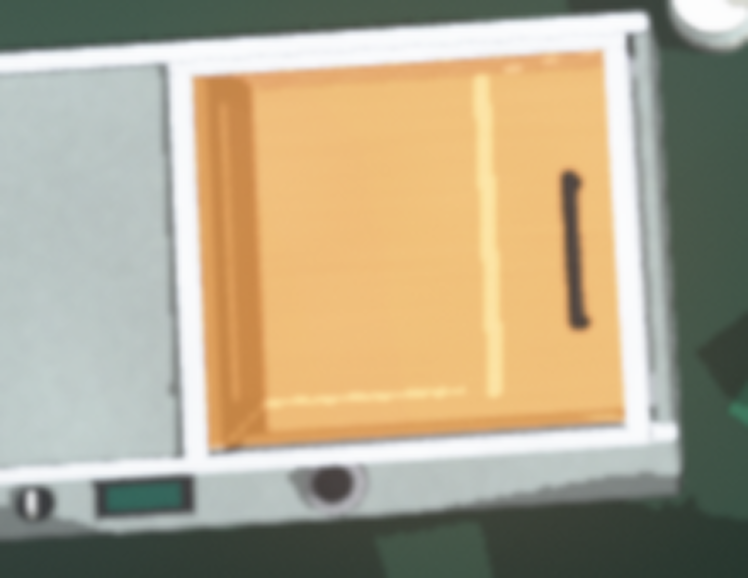

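View pics/crop2.png

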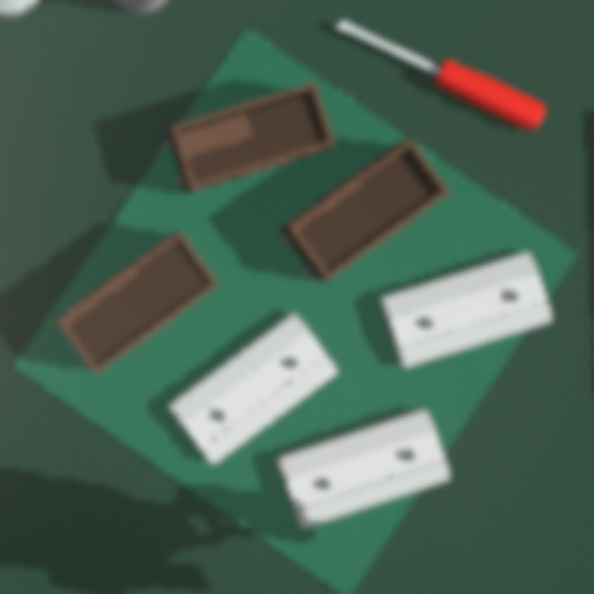

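The crops confirm the black button right of the display, the handle, three brown vans and three roofs. Next I'll work out the cabinet frame and refine the van poses.

```bash
cat >> h.py <<'E'
def cast(c,uv,z):
    K=c['camera_matrix'];T=c['cam_to_world'];uv=np.asarray(uv,float)
    d=np.c_[(uv[:,0]-K[0,2])/K[0,0],-(uv[:,1]-K[1,2])/K[1,1],-np.ones(len(uv))]@T[:3,:3].T
    return T[:3,3]+d*((z-T[2,3])/d[:,2])[:,None]
E
python3 - <<'E'
from h import *
c=dict(np.load('pics/top0.npz')); W=cloud(c); X,Y,Z=W[...,0],W[...,1],W[...,2]
reg=(Y>-.06)&(Y<.75)&(X>.3)&(X<.85)
v,u=np.mgrid[:400,:640]
def big(m): return max(blobs(m),key=lambda t:t[2])[0]
m=big(reg&(Z>.125)&(Z<.145)); print('wall+housing',rect(W[m]))
m=big(reg&(Z>.146)&(Z<.16)); print('pane etc',rect(W[m]))
m=big(reg&(Z>.055)&(Z<.085)&(X<.47)); print('ledge',rect(W[m]))
m=reg&(Z>.12)&(Z<.16); print('upper',rect(W[big(m)]))
h=masks(c)['h'];
m=reg&(h[...,2]<90)&(Z>.165)&(Z<.22)&(X>.5); P=W[m]; print('handle',len(P),rect(P),P.mean(0).round(4))
m=(h[...,1]>100)&(abs(h[...,0].astype(int)-17)<8)&reg; b=big(m); ys,xs=np.where(b); print('tint px',rect(cast(c,np.c_[xs,ys],.148)))
w=(h[...,1]<35)&(h[...,2]>215)&reg&(Y>-.05); 
ys,xs=np.where(big(w)); print('white rail/frame at .148',rect(cast(c,np.c_[xs,ys],.148)))
# white border columns
m=(h[...,2]<90)&(h[...,1]<100)
b=m[268:296,182:214]; ys,xs=np.where(b); print('button',len(xs), cast(c,[[xs.mean()+182,ys.mean()+268]],.088), W[272:292:3,199].round(3).tolist())
ref={'A':(384,192),'B':(418,214),'C':(350,241)}
M=masks(c)
for b,ce,n in blobs(M['van'],500):
    if ce[0]<340 or ce[0]>430 or n>1500: continue
    ys,xs=np.where(b)
    for z in(.058,.003):
        P=cast(c,np.c_[xs,ys],z); print(ce.round(),z,rect(P))
    a=np.radians(rect(P)[2]); ax=np.array([np.cos(a),np.sin(a)]); n2=np.array([-ax[1],ax[0]])
    P=cast(c,np.c_[xs,ys],.058)[:,:2]
    q=[]
    for d,L in((ax,.12),(n2,.052)):
        s=P@d; g=np.sign(P.mean(0)-c['cam_to_world'][:2,3])@d
        far=(np.percentile(s,99.5)+.001) if (P.mean(0)-c['cam_to_world'][:2,3])@d>0 else np.percentile(s,.5)-.001
        q.append(far-np.sign((P.mean(0)-c['cam_to_world'][:2,3])@d)*L/2); print('ext',np.ptp(s))
    print('centre',(q[0]*ax+q[1]*n2).round(4),np.degrees(a).round(1))
E
```

```text
wall+housing (array([559.8, 479.6]), array([314.7, 289.7]), -87.0)
pane etc (array([567.6, 306.8]), array([656.8, 307.6]), -87.1)
ledge (array([394.4, 297.6]), array([655.9,  53.1]), -87.1)
upper (array([567.6, 307.8]), array([658.7, 307.7]), -87.1)
handle 56 (array([566.1,  36.6]), array([98.9,  5.9]), 3.9) [0.5648 0.0369 0.1946]
tint px (array([571. , 160.5]), array([293.3, 265.3]), -87.0)
white rail/frame at .148 (array([567.7, 307.2]), array([660.4, 310.4]), -87.1)
button 160 [[0.38397902 0.225317   0.088     ]] [[0.428, 0.209, 0.15], [0.422, 0.207, 0.156], [0.41, 0.223, 0.09], [0.403, 0.221, 0.098], [0.395, 0.221, 0.096], [0.388, 0.221, 0.096], [0.379, 0.223, 0.089]]
[384. 192.] 0.058 (array([ 625. , -256.3]), array([117.6,  47.2]), -74.0)
[384. 192.] 0.003 (array([ 629.7, -263.3]), array([122.4,  49.2]), -74.0)
ext 0.11762636473188476
ext 0.04725023236362258
centre [ 0.6215 -0.2513] -74.0
[418. 214.] 0.058 (array([ 566.7, -344.2]), array([113.5,  47.4]), -55.3)
[418. 214.] 0.003 (array([ 569. , -354.7]), array([118.2,  49.3]), -55.3)
ext 0.11350508136966464
ext 0.047375149492718927
centre [ 0.5648 -0.3385] -55.3
[350. 241.] 0.058 (array([ 497. , -162.9]), array([112.9,  46.7]), -55.1)
[350. 241.] 0.003 (array([ 496.5, -166.1]), array([117.5,  48.6]), -55.1)
ext 0.11286059992498554
ext 0.04670638121982207
centre [ 0.4963 -0.1577] -55.1
```

```bash
cat >> h.py <<'E'
def vans(c,box=(300,140,480,300),z=.058):
    x0,y0,x1,y1=box; p=c['pixels'].astype(int); R,G,B=p[...,0],p[...,1],p[...,2]
    m=np.zeros(R.shape,bool); m[y0:y1,x0:x1]=((R-G>3)&(R<150)&(R-B<110))[y0:y1,x0:x1]
    for b,ce,n in blobs(m,400):
        ys,xs=np.where(b); r=rect(cast(c,np.c_[xs,ys],z)); print('van',ce.round(),n,*r)
E
python3 - <<'E'
from h import *
c=dict(np.load('pics/top0.npz')); vans(c)
E
```

```text
van [385. 191.] 914 [ 625.8 -256.9] [121.   52.9] -73.9
van [420. 213.] 922 [ 566.9 -346.1] [121.2  52.7] -56.0
van [351. 241.] 898 [ 496.9 -163.9] [119.2  52.2] -54.2
```

>>> {"name": "carry_out", "arguments": {"plan": [[[0.016,0.028,0.001,0,0,-0.02,0.5],[0.032,0.056,0.003,0,0,-0.04,0.5],[0.048,0.083,0.005,0,0,-0.06,0.5],[0.064,0.111,0.007,0,0,-0.08,0.5],[0.08,0.139,0.008,0,0,-0.098,0.5]]]}}

```text
time_s: 0.52
eef_pos: [0.3272, -0.3788, 0.239]
eef_rot: [-0.0, 0.985, 0.171, -0.0]
wrist_force: [-0.1, 0.6, -0.4]
opening: 0.509
grasp_force: 0.0
```

>>> {"name": "carry_out", "arguments": {"plan": [[[0.016,0.028,0.001,0,0,-0.02,0.5],[0.032,0.056,0.003,0,0,-0.04,0.5],[0.048,0.083,0.005,0,0,-0.06,0.5],[0.064,0.111,0.007,0,0,-0.08,0.5],[0.08,0.139,0.008,0,0,-0.098,0.5]]]}}

```text
time_s: 0.93
eef_pos: [0.4073, -0.2398, 0.2473]
eef_rot: [-0.0, 0.992, 0.123, -0.0]
wrist_force: [0.3, -0.1, 0.7]
opening: 0.503
grasp_force: 0.0
```

>>> {"name": "carry_out", "arguments": {"plan": [[[0.016,0.028,0.001,0,0,-0.02,0.5],[0.032,0.056,0.003,0,0,-0.04,0.5],[0.048,0.083,0.005,0,0,-0.06,0.5],[0.064,0.111,0.007,0,0,-0.08,0.5],[0.08,0.139,0.008,0,0,-0.098,0.5]]]}}

```text
time_s: 1.35
eef_pos: [0.4873, -0.1007, 0.2553]
eef_rot: [-0.0, 0.997, 0.074, -0.0]
wrist_force: [-0.5, -0.1, 1.0]
opening: 0.499
grasp_force: 0.0
```

>>> {"name": "carry_out", "arguments": {"plan": [[[0.016,0.028,0.001,0,0,-0.02,0.5],[0.032,0.056,0.003,0,0,-0.04,0.5],[0.048,0.083,0.005,0,0,-0.06,0.5],[0.064,0.111,0.007,0,0,-0.08,0.5],[0.08,0.139,0.008,0,0,-0.098,0.5]]]}}

```text
time_s: 1.77
eef_pos: [0.5673, 0.0383, 0.2631]
eef_rot: [-0.0, 1.0, 0.025, -0.0]
wrist_force: [0.6, -0.4, 0.1]
opening: 0.498
grasp_force: 0.0
```

>>> {"name": "carry_out", "arguments": {"plan": [[[0,0,-0.03,0,0,0,0.5],[0,0,-0.06,0,0,0,0.5],[0,0,-0.08,0,0,0,0.5],[0,0,-0.092,0,0,0,0.5],[0,0,-0.092,0,0,0,0.3]]]}}

```text
time_s: 2.18
eef_pos: [0.5646, 0.037, 0.1678]
eef_rot: [-0.001, 1.0, 0.026, -0.003]
wrist_force: [-0.5, 0.0, -0.8]
opening: 0.373
grasp_force: 0.0
```

>>> {"name": "carry_out", "arguments": {"plan": [[[0,0,0,0,0,0,0],[0,0,0,0,0,0,0],[0,0,0,0,0,0,0],[0,0,0,0,0,0,0],[0,0,0,0,0,0,0]]]}}

```text
time_s: 2.6
eef_pos: [0.5675, 0.0365, 0.1725]
eef_rot: [0.0, 1.0, 0.026, 0.001]
wrist_force: [-0.2, 0.3, 1.1]
opening: 0.113
grasp_force: 58.9
```

>>> {"name": "carry_out", "arguments": {"plan": [[[-0.001,0.015,0,0,0,0,0],[-0.002,0.035,0,0,0,0,0],[-0.003,0.055,0,0,0,0,0],[-0.004,0.075,0,0,0,0,0],[-0.005,0.095,0,0,0,0,0]]]}}

```text
time_s: 3.02
eef_pos: [0.5628, 0.1315, 0.1725]
eef_rot: [0.001, 1.0, 0.026, 0.001]
wrist_force: [1.5, -4.0, -0.6]
opening: 0.116
grasp_force: 59.0
```

>>> {"name": "carry_out", "arguments": {"plan": [[[-0.001,0.02,0,0,0,0,0],[-0.002,0.04,0,0,0,0,0],[-0.003,0.06,0,0,0,0,0],[-0.004,0.08,0,0,0,0,0],[-0.005,0.1,0,0,0,0,0]]]}}

```text
time_s: 3.43
eef_pos: [0.5578, 0.2318, 0.1725]
eef_rot: [0.001, 1.0, 0.026, 0.001]
wrist_force: [1.2, -3.4, 0.6]
opening: 0.115
grasp_force: 59.1
```

>>> {"name": "carry_out", "arguments": {"plan": [[[-0.001,0.015,0,0,0,0,0],[-0.002,0.03,0,0,0,0,0],[-0.0025,0.045,0,0,0,0,0],[-0.003,0.055,0,0,0,0,0],[-0.003,0.06,0,0,0,0,0]]]}}

```text
time_s: 3.85
eef_pos: [0.5547, 0.2932, 0.1725]
eef_rot: [-0.0, 1.0, 0.026, 0.001]
wrist_force: [1.9, -2.8, 5.9]
opening: 0.117
grasp_force: 59.8
```

>>> {"name": "carry_out", "arguments": {"plan": [[[0,0.006,0,0,0,0,0],[-0.001,0.012,0,0,0,0,0],[-0.001,0.018,0,0,0,0,0],[-0.001,0.022,0,0,0,0,0],[-0.001,0.025,0,0,0,0,0]]]}}

```text
time_s: 4.27
eef_pos: [0.5535, 0.317, 0.1724]
eef_rot: [-0.0, 1.0, 0.026, 0.001]
wrist_force: [1.0, -3.6, 7.2]
opening: 0.113
grasp_force: 59.8
```

Run:
```python
from h import *
c=shot('top','top1'); W=cloud(c); X,Y,Z=W[...,0],W[...,1],W[...,2]
h=masks(c)['h']
c0=dict(np.load('pics/top0.npz'));h0=masks(c0)['h']
# guard right edge along image row: white pixels
for nm,H,cc in(('0',h0,c0),('1',h,c)):
  for r in(180,240):
    w=np.where((H[r,20:330,1]<40)&(H[r,20:330,2]>215))[0]+20
    print(nm,r,cast(cc,[[w.max(),r],[w.min(),r]],.148)[:,1].round(4), w[np.r_[True,np.diff(w)>2]], w[np.r_[np.diff(w)>2,True]])
```

```text
0 180 [-0.0004  0.3274] [151 279] [156 285]
0 240 [-0.0087  0.3212] [153 283] [159 289]
1 180 [0.0998 0.6016] [ 39 165 175] [ 41 170 244]
1 240 [0.0931 0.2848] [168 178] [172 247]
```

View pics/top1.png

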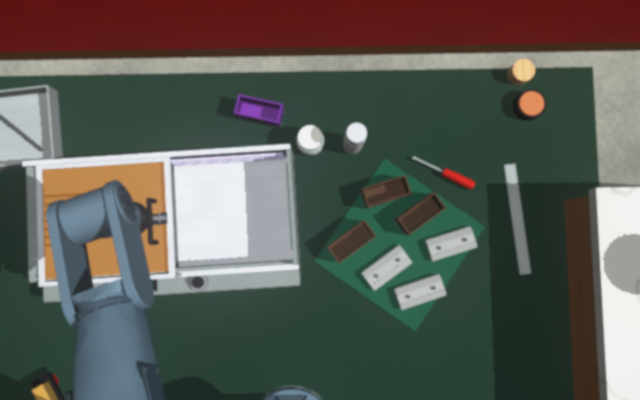

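The guard is open with the bay clear, and its edge at column 170 is nearly at the bay's left wall. I'll push it a little further, release, and go to van A.

>>> {"name": "carry_out", "arguments": {"plan": [[[0,0.006,0,0,0,0,0],[-0.001,0.012,0,0,0,0,0],[-0.001,0.018,0,0,0,0,0],[-0.001,0.018,0,0,0,0,0.3],[-0.001,0.018,0,0,0,0,0.4]]]}}

```text
time_s: 4.73
eef_pos: [0.5509, 0.335, 0.1706]
eef_rot: [-0.0, 1.0, 0.026, -0.001]
wrist_force: [0.1, -0.2, 0.0]
opening: 0.386
grasp_force: 0.0
```

>>> {"name": "carry_out", "arguments": {"plan": [[[0,0,0,0,0,0,0.5],[0,0,0.02,0,0,0,0.5],[0,0,0.05,0,0,0,0.5],[0,0,0.08,0,0,0,0.6],[0,0,0.1,0,0,0,0.76]]]}}

```text
time_s: 5.15
eef_pos: [0.552, 0.3347, 0.2736]
eef_rot: [-0.0, 1.0, 0.026, 0.0]
wrist_force: [1.1, 0.2, 0.4]
opening: 0.724
grasp_force: 0.0
```

>>> {"name": "carry_out", "arguments": {"plan": [[[0.004,-0.03,0,0,0,0.09,0.76],[0.007,-0.06,0,0,0,0.18,0.76],[0.011,-0.09,0,0,0,0.27,0.76],[0.015,-0.119,0,0,0,0.36,0.76],[0.018,-0.149,0,0,0,0.45,0.76]]]}}

```text
time_s: 5.57
eef_pos: [0.5693, 0.1844, 0.2706]
eef_rot: [-0.0, 0.968, 0.251, -0.001]
wrist_force: [0.7, -0.2, 0.8]
opening: 0.76
grasp_force: 0.0
```

>>> {"name": "carry_out", "arguments": {"plan": [[[0.004,-0.03,0,0,0,0.09,0.76],[0.007,-0.06,0,0,0,0.18,0.76],[0.011,-0.09,0,0,0,0.27,0.76],[0.015,-0.119,0,0,0,0.36,0.76],[0.018,-0.149,0,0,0,0.45,0.76]]]}}

```text
time_s: 5.98
eef_pos: [0.5873, 0.0354, 0.2707]
eef_rot: [-0.001, 0.888, 0.46, -0.0]
wrist_force: [0.8, -0.0, 0.5]
opening: 0.756
grasp_force: 0.0
```

>>> {"name": "carry_out", "arguments": {"plan": [[[0.004,-0.03,0,0,0,0.09,0.76],[0.007,-0.06,0,0,0,0.18,0.76],[0.011,-0.09,0,0,0,0.27,0.76],[0.015,-0.119,0,0,0,0.36,0.76],[0.018,-0.149,0,0,0,0.45,0.76]]]}}

```text
time_s: 6.4
eef_pos: [0.6053, -0.1135, 0.2706]
eef_rot: [-0.001, 0.763, 0.647, -0.0]
wrist_force: [1.5, -0.2, 0.2]
opening: 0.761
grasp_force: 0.0
```

>>> {"name": "carry_out", "arguments": {"plan": [[[0.004,-0.03,0,0,0,0.09,0.76],[0.007,-0.06,0,0,0,0.18,0.76],[0.011,-0.09,0,0,0,0.27,0.76],[0.015,-0.119,0,0,0,0.36,0.76],[0.018,-0.149,0,0,0,0.45,0.76]]]}}

```text
time_s: 6.82
eef_pos: [0.6234, -0.2624, 0.2704]
eef_rot: [-0.001, 0.599, 0.8, 0.0]
wrist_force: [1.3, 0.2, -0.2]
opening: 0.759
grasp_force: 0.0
```

>>> {"name": "carry_out", "arguments": {"plan": [[[0.002,0.005,-0.03,0,0,-0.005,0.76],[0.002,0.005,-0.065,0,0,-0.005,0.76],[0.002,0.005,-0.1,0,0,-0.005,0.76],[0.002,0.005,-0.135,0,0,-0.005,0.76],[0.002,0.005,-0.165,0,0,-0.005,0.76]]]}}

```text
time_s: 7.23
eef_pos: [0.6243, -0.2556, 0.103]
eef_rot: [-0.002, 0.603, 0.797, 0.0]
wrist_force: [0.7, -0.8, -0.6]
opening: 0.761
grasp_force: 0.0
```

>>> {"name": "carry_out", "arguments": {"plan": [[[0,0,-0.025,0,0,0,0.76],[0,0,-0.05,0,0,0,0.76],[0,0,-0.07,0,0,0,0.76],[0,0,-0.083,0,0,0,0.76],[0,0,-0.083,0,0,0,0.76]]]}}

```text
time_s: 7.65
eef_pos: [0.6231, -0.2547, 0.0191]
eef_rot: [-0.004, 0.603, 0.798, -0.0]
wrist_force: [0.1, -0.4, -0.7]
opening: 0.759
grasp_force: 0.0
```

>>> {"name": "carry_out", "arguments": {"plan": [[[0,0,0,0,0,0,0.5],[0,0,0,0,0,0,0.5],[0,0,0,0,0,0,0.5],[0,0,0,0,0,0,0.5],[0,0,0,0,0,0,0.5]]]}}

```text
time_s: 8.07
eef_pos: [0.6263, -0.2565, 0.0241]
eef_rot: [0.001, 0.603, 0.798, 0.0]
wrist_force: [-0.2, 0.1, -2.7]
opening: 0.602
grasp_force: 63.7
```

>>> {"name": "carry_out", "arguments": {"plan": [[[0,0,0.02,0,0,0,0.5],[0,0,0.05,0,0,0,0.5],[0,0,0.085,0,0,0,0.5],[0,0,0.12,0,0,0,0.5],[0,0,0.15,0,0,0,0.5]]]}}

```text
time_s: 8.48
eef_pos: [0.6263, -0.2564, 0.1762]
eef_rot: [0.001, 0.603, 0.798, 0.0]
wrist_force: [1.8, -0.7, -2.6]
opening: 0.6
grasp_force: 63.9
```

>>> {"name": "carry_out", "arguments": {"plan": [[[0,0.02,0.015,0,0,-0.015,0.5],[0.001,0.05,0.03,0,0,-0.03,0.5],[0.002,0.085,0.04,0,0,-0.045,0.5],[0.002,0.12,0.04,0,0,-0.06,0.5],[0.003,0.155,0.04,0,0,-0.075,0.5]]]}}

```text
time_s: 8.9
eef_pos: [0.6291, -0.1002, 0.215]
eef_rot: [0.001, 0.633, 0.774, 0.001]
wrist_force: [0.3, 0.1, -3.7]
opening: 0.597
grasp_force: 64.3
```

>>> {"name": "carry_out", "arguments": {"plan": [[[0,0.035,0,0,0,-0.015,0.5],[0.001,0.07,0,0,0,-0.03,0.5],[0.002,0.105,0,0,0,-0.045,0.5],[0.002,0.14,0,0,0,-0.06,0.5],[0.003,0.175,0,0,0,-0.075,0.5]]]}}

```text
time_s: 9.32
eef_pos: [0.6315, 0.0754, 0.2138]
eef_rot: [0.0, 0.661, 0.75, 0.0]
wrist_force: [1.1, 1.0, -2.7]
opening: 0.605
grasp_force: 64.3
```

>>> {"name": "carry_out", "arguments": {"plan": [[[0,0.035,0,0,0,-0.015,0.5],[0.001,0.07,0,0,0,-0.03,0.5],[0.002,0.105,0,0,0,-0.045,0.5],[0.002,0.135,0,0,0,-0.06,0.5],[0.002,0.148,0,0,0,-0.076,0.5]]]}}

```text
time_s: 9.73
eef_pos: [0.6331, 0.2261, 0.2136]
eef_rot: [-0.0, 0.688, 0.725, 0.001]
wrist_force: [-0.2, -0.2, -2.8]
opening: 0.601
grasp_force: 64.2
```

>>> {"name": "carry_out", "arguments": {"plan": [[[0,0,-0.03,0,0,0,0.5],[0,0,-0.06,0,0,0,0.5],[0,0,-0.09,0,0,0,0.5],[0,0,-0.11,0,0,0,0.5],[0,0,-0.12,0,0,0,0.5]]]}}

```text
time_s: 10.15
eef_pos: [0.6314, 0.2214, 0.0895]
eef_rot: [-0.002, 0.689, 0.725, -0.002]
wrist_force: [-0.5, -0.8, -3.3]
opening: 0.598
grasp_force: 64.1
```

Run:
```python
from h import *
c=shot('side','side1'); cv2.imwrite('pics/side1c.png',cv2.resize(c['pixels'][200:400,150:450,::-1],None,fx=2.5,fy=2.5))
o=get_obs();print(o['eef_pos'],o['eef_rot'],o['wrist_force'])
```

```text
[0.63122713 0.22125782 0.08884141] [-0.00196131  0.68920043  0.72456344 -0.00259447] [-1.56789651 -0.17959265 -3.71866847]
```

View pics/side1c.png

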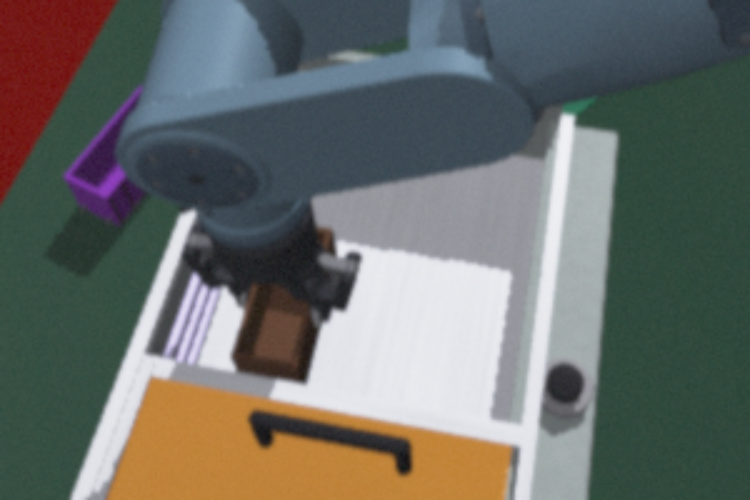

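The van hangs over the rear-left quarter of the bay, clear of the walls and handle. I'll lower it and release.

>>> {"name": "carry_out", "arguments": {"plan": [[[0,0,-0.02,0,0,0,0.5],[0,0,-0.035,0,0,0,0.5],[0,0,-0.045,0,0,0,0.5],[0,0,-0.05,0,0,0,0.5],[0,0,-0.053,0,0,0,0.5]]]}}

```text
time_s: 10.62
eef_pos: [0.6336, 0.2215, 0.0404]
eef_rot: [-0.0, 0.689, 0.725, -0.001]
wrist_force: [-10.2, -3.2, 18.0]
opening: 0.602
grasp_force: 66.3
```

>>> {"name": "carry_out", "arguments": {"plan": [[[0,0,0,0,0,0,0.5],[0,0,0,0,0,0,0.76],[0,0,0,0,0,0,0.76],[0,0,0,0,0,0,0.76],[0,0,0,0,0,0,0.76]]]}}

```text
time_s: 11.03
eef_pos: [0.6346, 0.2218, 0.0412]
eef_rot: [0.0, 0.689, 0.725, 0.001]
wrist_force: [0.7, 0.2, -0.6]
opening: 0.764
grasp_force: 0.0
```

>>> {"name": "carry_out", "arguments": {"plan": [[[0,0,0.02,0,0,0,0.76],[0,0,0.05,0,0,0,0.76],[0,0,0.09,0,0,0,0.76],[0,0,0.13,0,0,0,0.76],[0,0,0.165,0,0,0,0.76]]]}}

```text
time_s: 11.45
eef_pos: [0.6343, 0.2218, 0.2084]
eef_rot: [0.001, 0.689, 0.725, 0.001]
wrist_force: [1.1, 0.5, 0.1]
opening: 0.757
grasp_force: 0.0
```

>>> {"name": "carry_out", "arguments": {"plan": [[[-0.003,-0.028,0,0,0,0.027,0.76],[-0.007,-0.057,0,0,0,0.054,0.76],[-0.01,-0.085,0,0,0,0.081,0.76],[-0.014,-0.114,0,0,0,0.108,0.76],[-0.017,-0.142,0,0,0,0.135,0.76]]]}}

```text
time_s: 11.87
eef_pos: [0.6166, 0.0785, 0.2059]
eef_rot: [0.0, 0.638, 0.77, 0.0]
wrist_force: [0.2, 0.7, 0.4]
opening: 0.761
grasp_force: 0.0
```

>>> {"name": "carry_out", "arguments": {"plan": [[[-0.003,-0.028,0,0,0,0.027,0.76],[-0.007,-0.057,0,0,0,0.054,0.76],[-0.01,-0.085,0,0,0,0.081,0.76],[-0.014,-0.114,0,0,0,0.108,0.76],[-0.017,-0.142,0,0,0,0.135,0.76]]]}}

```text
time_s: 12.28
eef_pos: [0.5997, -0.0638, 0.2058]
eef_rot: [0.0, 0.585, 0.811, 0.0]
wrist_force: [-0.2, 0.5, -0.1]
opening: 0.758
grasp_force: 0.0
```

>>> {"name": "carry_out", "arguments": {"plan": [[[-0.003,-0.028,0,0,0,0.027,0.76],[-0.007,-0.057,0,0,0,0.054,0.76],[-0.01,-0.085,0,0,0,0.081,0.76],[-0.014,-0.114,0,0,0,0.108,0.76],[-0.017,-0.142,0,0,0,0.135,0.76]]]}}

```text
time_s: 12.7
eef_pos: [0.5826, -0.2059, 0.2058]
eef_rot: [0.0, 0.529, 0.849, -0.0]
wrist_force: [0.2, -0.3, -0.3]
opening: 0.761
grasp_force: 0.0
```

>>> {"name": "carry_out", "arguments": {"plan": [[[-0.003,-0.028,0,0,0,0.027,0.76],[-0.007,-0.057,0,0,0,0.054,0.76],[-0.01,-0.085,0,0,0,0.081,0.76],[-0.014,-0.114,0,0,0,0.108,0.76],[-0.017,-0.142,0,0,0,0.137,0.76]]]}}

```text
time_s: 13.12
eef_pos: [0.5656, -0.3479, 0.2057]
eef_rot: [0.0, 0.47, 0.883, -0.0]
wrist_force: [0.3, -0.3, 0.1]
opening: 0.759
grasp_force: 0.0
```

Run:
```python
from h import *
o=get_obs();print(o['eef_pos'],o['eef_rot'])
c=shot('top','top2'); find(c); vans(c,(160,140,300,300),.075); vans(c)
```

```text
[ 0.56558267 -0.34792874  0.20574843] [ 3.75352299e-04  4.69573874e-01  8.82893097e-01 -1.22499719e-04]
van [529. 104.] 113 ztop 0.0331 [ 861.5 -659.5] [74.6 72.8] -63.3 all [ 861.5 -659.5] [74.6 72.8] -63.3
van [408. 214.] 189 ztop 0.0588 [ 572.  -317.2] [80.3 23.2] -39.3 all [ 567.9 -327.9] [86.7 25.9] -53.7
van [350. 241.] 744 ztop 0.0566 [ 508.6 -149.9] [118.5  37. ] -39.0 all [ 496.3 -163.8] [115.7  48.7] -55.0
roof [357. 133.] 374 ztop 0.1722 [ 759.3 -176.1] [47.9 46.5] -1.2 all [ 779.9 -181.2] [89.3 52.8] -14.9
roof [310. 139.] 613 ztop 0.0877 [765.6 -62. ] [61.4 61.2] 39.0 all [773.6 -57.8] [89.6 68.3] 29.5
roof [511. 174.] 235 ztop 0.0041 [ 672.7 -608. ] [57.8 33.3] 6.4 all [ 672.7 -608. ] [57.8 33.3] 6.4
roof [447. 245.] 782 ztop 0.027 [ 491.  -431.4] [125.1  69.8] -73.6 all [ 491.  -431.4] [125.1  69.8] -73.6
roof [371. 271.] 194 ztop 0.0262 [ 415.5 -221.2] [51.1 26.8] -54.3 all [ 415.8 -221.1] [51.4 26.7] -53.4
van [203. 190.] 956 [633.5 216.8] [121.9  53.9] -86.0
van [351. 241.] 886 [ 496.9 -163.9] [117.7  52.1] -55.0
```

>>> {"name": "carry_out", "arguments": {"plan": [[[0.001,0.002,-0.03,0,0,0,0.76],[0.001,0.002,-0.06,0,0,0,0.76],[0.001,0.002,-0.09,0,0,0,0.76],[0.001,0.002,-0.12,0,0,0,0.76],[0.001,0.002,-0.135,0,0,0,0.76]]]}}

```text
time_s: 13.58
eef_pos: [0.5651, -0.3427, 0.0664]
eef_rot: [-0.002, 0.47, 0.883, 0.001]
wrist_force: [-1.5, 0.3, 0.6]
opening: 0.761
grasp_force: 0.0
```

>>> {"name": "carry_out", "arguments": {"plan": [[[0,0,-0.02,0,0,0,0.76],[0,0,-0.035,0,0,0,0.76],[0,0,-0.047,0,0,0,0.76],[0,0,-0.047,0,0,0,0.76],[0,0,-0.047,0,0,0,0.5]]]}}

```text
time_s: 14.0
eef_pos: [0.5666, -0.3443, 0.0233]
eef_rot: [-0.001, 0.47, 0.883, -0.0]
wrist_force: [-3.7, 0.2, 2.6]
opening: 0.636
grasp_force: 1.5
```

>>> {"name": "carry_out", "arguments": {"plan": [[[0,0,0,0,0,0,0.5],[0,0,0,0,0,0,0.5],[0,0,0,0,0,0,0.5],[0,0,0,0,0,0,0.5],[0,0,0,0,0,0,0.5]]]}}

```text
time_s: 14.42
eef_pos: [0.5673, -0.3445, 0.024]
eef_rot: [0.001, 0.47, 0.883, -0.0]
wrist_force: [0.2, 0.6, 0.6]
opening: 0.6
grasp_force: 64.4
```

>>> {"name": "carry_out", "arguments": {"plan": [[[0,0,0.02,0,0,0,0.5],[0,0,0.06,0,0,0,0.5],[0,0,0.1,0,0,0,0.5],[0,0,0.14,0,0,0,0.5],[0,0,0.19,0,0,0,0.5]]]}}

```text
time_s: 14.83
eef_pos: [0.5663, -0.3438, 0.2061]
eef_rot: [-0.001, 0.47, 0.883, 0.0]
wrist_force: [0.5, 0.8, -4.0]
opening: 0.601
grasp_force: 63.9
```

>>> {"name": "carry_out", "arguments": {"plan": [[[0.005,0.028,0.01,0,0,-0.036,0.5],[0.01,0.056,0.01,0,0,-0.072,0.5],[0.015,0.084,0.01,0,0,-0.108,0.5],[0.02,0.112,0.01,0,0,-0.144,0.5],[0.025,0.14,0.01,0,0,-0.18,0.5]]]}}

```text
time_s: 15.25
eef_pos: [0.5917, -0.2029, 0.2149]
eef_rot: [-0.0, 0.548, 0.836, 0.0]
wrist_force: [1.7, 0.8, -3.5]
opening: 0.599
grasp_force: 64.3
```

>>> {"name": "carry_out", "arguments": {"plan": [[[0.005,0.028,0,0,0,-0.036,0.5],[0.01,0.056,0,0,0,-0.072,0.5],[0.015,0.084,0,0,0,-0.108,0.5],[0.02,0.112,0,0,0,-0.144,0.5],[0.025,0.14,0,0,0,-0.18,0.5]]]}}

```text
time_s: 15.67
eef_pos: [0.6167, -0.0628, 0.2148]
eef_rot: [-0.0, 0.621, 0.784, -0.0]
wrist_force: [-0.1, 0.0, -3.3]
opening: 0.598
grasp_force: 64.3
```

>>> {"name": "carry_out", "arguments": {"plan": [[[0.005,0.028,0,0,0,-0.036,0.5],[0.01,0.056,0,0,0,-0.072,0.5],[0.015,0.084,0,0,0,-0.108,0.5],[0.02,0.112,0,0,0,-0.144,0.5],[0.025,0.142,0,0,0,-0.182,0.5]]]}}

```text
time_s: 16.08
eef_pos: [0.6417, 0.0789, 0.2147]
eef_rot: [-0.0, 0.69, 0.724, -0.0]
wrist_force: [0.9, -0.1, -3.4]
opening: 0.6
grasp_force: 64.3
```

>>> {"name": "carry_out", "arguments": {"plan": [[[0,0,-0.03,0,0,0,0.5],[0,0,-0.06,0,0,0,0.5],[0,0,-0.09,0,0,0,0.5],[0,0,-0.1,0,0,0,0.5],[0,0,-0.1,0,0,0,0.5]]]}}

```text
time_s: 16.5
eef_pos: [0.6389, 0.0779, 0.1109]
eef_rot: [-0.003, 0.689, 0.725, -0.002]
wrist_force: [-0.7, -0.4, -3.6]
opening: 0.602
grasp_force: 63.9
```

>>> {"name": "carry_out", "arguments": {"plan": [[[0,0,0,0,0,0,0.5],[0,0,0,0,0,0,0.5],[0,0,0,0,0,0,0.5],[0,0,0,0,0,0,0.5],[0,0,0,0,0,0,0.5]]]}}

```text
time_s: 16.92
eef_pos: [0.6428, 0.0776, 0.1165]
eef_rot: [0.001, 0.689, 0.725, 0.001]
wrist_force: [-0.2, 0.4, -2.8]
opening: 0.605
grasp_force: 63.9
```

>>> {"name": "carry_out", "arguments": {"plan": [[[0,0,-0.03,0,0,0,0.5],[0,0,-0.055,0,0,0,0.5],[0,0,-0.067,0,0,0,0.5],[0,0,-0.072,0,0,0,0.5],[0,0,-0.0745,0,0,0,0.5]]]}}

```text
time_s: 17.33
eef_pos: [0.6412, 0.0777, 0.0409]
eef_rot: [-0.001, 0.689, 0.725, -0.001]
wrist_force: [-10.8, 1.1, 15.0]
opening: 0.601
grasp_force: 66.2
```

>>> {"name": "carry_out", "arguments": {"plan": [[[0,0,0,0,0,0,0.5],[0,0,0,0,0,0,0.76],[0,0,0,0,0,0,0.76],[0,0,0,0,0,0,0.76],[0,0,0,0,0,0,0.76]]]}}

```text
time_s: 17.75
eef_pos: [0.6428, 0.0776, 0.0415]
eef_rot: [0.001, 0.689, 0.725, 0.001]
wrist_force: [-0.1, -0.0, 1.0]
opening: 0.759
grasp_force: 0.0
```

>>> {"name": "carry_out", "arguments": {"plan": [[[0,0,0.02,0,0,0,0.76],[0,0,0.05,0,0,0,0.76],[0,0,0.09,0,0,0,0.76],[0,0,0.13,0,0,0,0.76],[0,0,0.165,0,0,0,0.76]]]}}

```text
time_s: 18.17
eef_pos: [0.6423, 0.0777, 0.2085]
eef_rot: [0.001, 0.689, 0.725, 0.001]
wrist_force: [1.0, -0.0, 0.2]
opening: 0.761
grasp_force: 0.0
```

>>> {"name": "carry_out", "arguments": {"plan": [[[-0.015,-0.024,0,0,0,0.056,0.76],[-0.029,-0.048,0,0,0,0.112,0.76],[-0.044,-0.072,0,0,0,0.168,0.76],[-0.058,-0.096,0,0,0,0.224,0.76],[-0.073,-0.121,0,0,0,0.28,0.76]]]}}

```text
time_s: 18.58
eef_pos: [0.5684, -0.0441, 0.206]
eef_rot: [0.001, 0.58, 0.815, 0.0]
wrist_force: [0.3, -0.5, 0.7]
opening: 0.761
grasp_force: 0.0
```

>>> {"name": "carry_out", "arguments": {"plan": [[[-0.015,-0.024,0,0,0,0.056,0.76],[-0.029,-0.048,0,0,0,0.112,0.76],[-0.044,-0.072,0,0,0,0.168,0.76],[-0.058,-0.096,0,0,0,0.224,0.76],[-0.073,-0.121,0,0,0,0.28,0.76]]]}}

```text
time_s: 19.0
eef_pos: [0.4954, -0.1654, 0.206]
eef_rot: [0.001, 0.461, 0.888, -0.0]
wrist_force: [0.0, -0.3, -0.8]
opening: 0.76
grasp_force: 0.0
```

>>> {"name": "carry_out", "arguments": {"plan": [[[0,0,-0.03,0,0,0,0.76],[0,0,-0.06,0,0,0,0.76],[0,0,-0.09,0,0,0,0.76],[0,0,-0.11,0,0,0,0.76],[0,0,-0.11,0,0,0,0.76]]]}}

```text
time_s: 19.42
eef_pos: [0.4929, -0.1628, 0.0914]
eef_rot: [-0.004, 0.462, 0.887, 0.0]
wrist_force: [-1.1, 1.0, -0.8]
opening: 0.761
grasp_force: 0.0
```

>>> {"name": "carry_out", "arguments": {"plan": [[[0,0,0,0,0,0,0.76],[0,0,0,0,0,0,0.76],[0,0,0,0,0,0,0.76],[0,0,0,0,0,0,0.76],[0,0,0,0,0,0,0.76]]]}}

```text
time_s: 19.83
eef_pos: [0.4968, -0.1647, 0.0968]
eef_rot: [0.001, 0.462, 0.887, -0.0]
wrist_force: [-0.2, 0.6, 0.5]
opening: 0.762
grasp_force: 0.0
```

>>> {"name": "carry_out", "arguments": {"plan": [[[0,0,-0.03,0,0,0,0.76],[0,0,-0.06,0,0,0,0.76],[0,0,-0.072,0,0,0,0.76],[0,0,-0.072,0,0,0,0.76],[0,0,-0.072,0,0,0,0.5]]]}}

```text
time_s: 20.25
eef_pos: [0.4958, -0.1642, 0.0236]
eef_rot: [-0.001, 0.462, 0.887, 0.0]
wrist_force: [-0.5, -0.1, 1.3]
opening: 0.638
grasp_force: 0.0
```

>>> {"name": "carry_out", "arguments": {"plan": [[[0,0,0,0,0,0,0.5],[0,0,0,0,0,0,0.5],[0,0,0,0,0,0,0.5],[0,0,0,0,0,0,0.5],[0,0,0,0,0,0,0.5]]]}}

```text
time_s: 20.67
eef_pos: [0.4964, -0.1646, 0.0242]
eef_rot: [0.001, 0.462, 0.887, -0.0]
wrist_force: [-0.1, 0.6, 1.6]
opening: 0.603
grasp_force: 64.2
```

>>> {"name": "carry_out", "arguments": {"plan": [[[0,0,0.03,0,0,0,0.5],[0,0,0.07,0,0,0,0.5],[0,0,0.11,0,0,0,0.5],[0,0,0.15,0,0,0,0.5],[0,0,0.19,0,0,0,0.5]]]}}

```text
time_s: 21.08
eef_pos: [0.4953, -0.164, 0.2153]
eef_rot: [-0.0, 0.462, 0.887, -0.0]
wrist_force: [0.9, -0.6, -2.3]
opening: 0.597
grasp_force: 64.3
```

>>> {"name": "carry_out", "arguments": {"plan": [[[0.001,0.025,0,0,0,-0.037,0.5],[0.002,0.05,0,0,0,-0.074,0.5],[0.004,0.076,0,0,0,-0.111,0.5],[0.005,0.101,0,0,0,-0.148,0.5],[0.006,0.126,0,0,0,-0.186,0.5]]]}}

```text
time_s: 21.5
eef_pos: [0.5015, -0.0371, 0.2135]
eef_rot: [0.0, 0.543, 0.839, 0.0]
wrist_force: [-0.1, 1.1, -3.2]
opening: 0.6
grasp_force: 64.6
```

>>> {"name": "carry_out", "arguments": {"plan": [[[0.001,0.025,0,0,0,-0.037,0.5],[0.002,0.05,0,0,0,-0.074,0.5],[0.004,0.076,0,0,0,-0.111,0.5],[0.005,0.101,0,0,0,-0.148,0.5],[0.006,0.126,0,0,0,-0.186,0.5]]]}}

```text
time_s: 21.92
eef_pos: [0.5075, 0.089, 0.2134]
eef_rot: [-0.0, 0.619, 0.785, -0.0]
wrist_force: [1.1, 0.4, -1.2]
opening: 0.603
grasp_force: 64.6
```

>>> {"name": "carry_out", "arguments": {"plan": [[[0.001,0.025,0,0,0,-0.037,0.5],[0.002,0.05,0,0,0,-0.074,0.5],[0.004,0.076,0,0,0,-0.111,0.5],[0.005,0.101,0,0,0,-0.148,0.5],[0.006,0.128,0,0,0,-0.188,0.5]]]}}

```text
time_s: 22.33
eef_pos: [0.5135, 0.2168, 0.2133]
eef_rot: [-0.0, 0.69, 0.724, -0.0]
wrist_force: [-0.5, 0.3, -3.0]
opening: 0.596
grasp_force: 64.6
```

>>> {"name": "carry_out", "arguments": {"plan": [[[0,0,-0.03,0,0,0,0.5],[0,0,-0.06,0,0,0,0.5],[0,0,-0.09,0,0,0,0.5],[0,0,-0.1,0,0,0,0.5],[0,0,-0.1,0,0,0,0.5]]]}}

```text
time_s: 22.75
eef_pos: [0.5111, 0.2152, 0.1102]
eef_rot: [-0.002, 0.689, 0.725, -0.003]
wrist_force: [-0.3, 0.5, -3.0]
opening: 0.6
grasp_force: 64.3
```

>>> {"name": "carry_out", "arguments": {"plan": [[[0,0,0,0,0,0,0.5],[0,0,0,0,0,0,0.5],[0,0,0,0,0,0,0.5],[0,0,0,0,0,0,0.5],[0,0,0,0,0,0,0.5]]]}}

```text
time_s: 23.17
eef_pos: [0.5148, 0.2158, 0.1148]
eef_rot: [0.001, 0.689, 0.724, 0.001]
wrist_force: [0.3, 0.4, -3.0]
opening: 0.599
grasp_force: 64.3
```

>>> {"name": "carry_out", "arguments": {"plan": [[[0,0,-0.03,0,0,0,0.5],[0,0,-0.055,0,0,0,0.5],[0,0,-0.066,0,0,0,0.5],[0,0,-0.071,0,0,0,0.5],[0,0,-0.073,0,0,0,0.5]]]}}

```text
time_s: 23.58
eef_pos: [0.5131, 0.2156, 0.0412]
eef_rot: [-0.001, 0.689, 0.725, -0.001]
wrist_force: [-15.5, -4.6, 24.6]
opening: 0.597
grasp_force: 67.8
```

>>> {"name": "carry_out", "arguments": {"plan": [[[0,0,0,0,0,0,0.5],[0,0,0,0,0,0,0.78],[0,0,0,0,0,0,0.78],[0,0,0,0,0,0,0.78],[0,0,0,0,0,0,0.78]]]}}

```text
time_s: 24.0
eef_pos: [0.5146, 0.2158, 0.0412]
eef_rot: [0.0, 0.689, 0.725, 0.001]
wrist_force: [0.7, 0.7, -0.7]
opening: 0.779
grasp_force: 0.0
```

>>> {"name": "carry_out", "arguments": {"plan": [[[0,0,0.02,0,0,0,0.78],[0,0,0.05,0,0,0,0.78],[0,0,0.09,0,0,0,0.78],[0,0,0.13,0,0,0,0.78],[0,0,0.165,0,0,0,0.78]]]}}

```text
time_s: 24.42
eef_pos: [0.5142, 0.2158, 0.2083]
eef_rot: [0.0, 0.689, 0.725, 0.001]
wrist_force: [1.1, 1.4, -0.3]
opening: 0.783
grasp_force: 0.0
```

>>> {"name": "carry_out", "arguments": {"plan": [[[-0.025,-0.03,0,0,0,0.04,0.78],[-0.05,-0.06,0,0,0,0.08,0.78],[-0.075,-0.09,0,0,0,0.12,0.78],[-0.1,-0.12,0,0,0,0.16,0.78],[-0.125,-0.15,0,0,0,0.2,0.78]]]}}

```text
time_s: 24.83
eef_pos: [0.3877, 0.0648, 0.2056]
eef_rot: [0.0, 0.612, 0.791, 0.0]
wrist_force: [0.7, -1.4, 0.1]
opening: 0.783
grasp_force: 0.0
```

Run:
```python
from h import *
o=get_obs();print(o['eef_pos'],o['eef_rot'])
c=shot('top','top3'); find(c); vans(c,(160,140,300,300),.075)
s=shot('side','side3')
a=cv2.resize(c['pixels'][140:300,160:310,::-1],None,fx=2.6,fy=2.6,interpolation=cv2.INTER_CUBIC)
b=cv2.resize(s['pixels'][210:390,170:400,::-1],None,fx=1.7,fy=416/180,interpolation=cv2.INTER_CUBIC)
cv2.imwrite('pics/c3.png',np.hstack([a,b]))
```

```text
[0.38769716 0.06484798 0.20560567] [4.72845267e-04 6.12234271e-01 7.90676262e-01 1.49237896e-04]
van [529. 104.] 117 ztop 0.0328 [ 861.7 -659.7] [76.5 72.5] -42.2 all [ 861.7 -659.7] [76.5 72.5] -42.2
van [457. 179.] 143 ztop 0.0204 [ 656.5 -456.3] [90.  24.7] 72.2 all [ 662.5 -463.2] [98.6 33.4] 63.5
van [197. 190.] 265 ztop 0.0284 [638.5 244.9] [59.7 31.3] -86.2 all [638.5 244.8] [59.7 32.3] -86.6
van [197. 235.] 302 ztop 0.0393 [529.9 245.7] [65.6 20.7] -62.4 all [517.5 241. ] [59.9 34.3] -87.0
roof [356. 133.] 369 ztop 0.1725 [ 759.3 -176.8] [47.2 46.5] -48.2 all [ 779.7 -181. ] [89.6 52.7] -15.5
roof [310. 139.] 609 ztop 0.0882 [765.6 -61.9] [62.4 60.7] 44.1 all [772.8 -57.9] [88.4 68.5] 28.3
roof [511. 174.] 231 ztop 0.0047 [ 672.9 -608.6] [56.7 32.9] 3.5 all [ 672.9 -608.6] [56.7 32.9] 3.5
roof [451. 243.] 1035 ztop 0.0269 [ 485.6 -434.8] [127.9  57.7] -73.6 all [ 485.5 -434.8] [127.9  58. ] -73.4
roof [391. 258.] 1056 ztop 0.0267 [ 449.4 -273.3] [126.   57.9] -53.6 all [ 450.3 -274.6] [130.1  58.1] -54.1
roof [420. 292.] 1060 ztop 0.0269 [ 359.7 -348.3] [127.8  58.5] -72.6 all [ 360.1 -350.1] [131.7  58.8] -72.0
van [259. 186.] 970 [641.4  72.6] [121.4  55.4] -88.2
van [203. 190.] 1019 [633.8 216. ] [126.2  55. ] -86.0
van [204. 236.] 991 [516.1 212.4] [127.3  51.8] -86.9
```

View pics/c3.png

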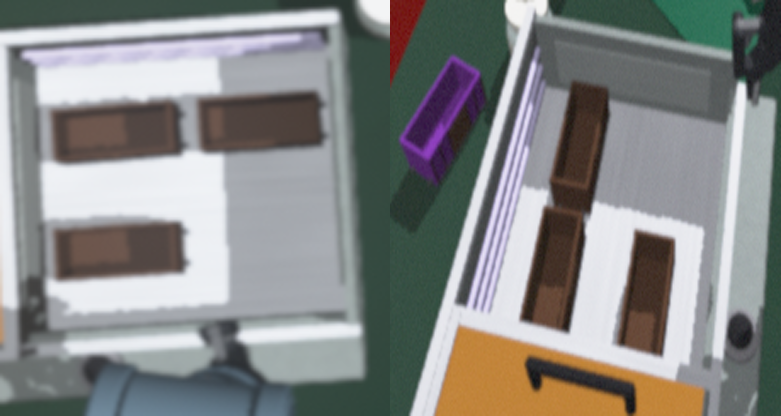

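All three vans stand upright in the bay. The left, top-camera half of the crop shows them at about (115,130), (260,120) and (118,250). Roof 2 has been knocked and now sits at (449,-273) mm. I'll take it first.

>>> {"name": "carry_out", "arguments": {"plan": [[[0.004,-0.022,0,0,0,0.025,0.82],[0.008,-0.045,0,0,0,0.05,0.82],[0.012,-0.068,0,0,0,0.075,0.82],[0.016,-0.09,0,0,0,0.1,0.82],[0.02,-0.113,0,0,0,0.125,0.82]]]}}

```text
time_s: 25.35
eef_pos: [0.4096, -0.0482, 0.206]
eef_rot: [0.001, 0.562, 0.827, 0.0]
wrist_force: [-0.5, 0.5, -0.5]
opening: 0.821
grasp_force: 0.0
```

>>> {"name": "carry_out", "arguments": {"plan": [[[0.004,-0.022,0,0,0,0.025,0.82],[0.008,-0.045,0,0,0,0.05,0.82],[0.012,-0.068,0,0,0,0.075,0.82],[0.016,-0.09,0,0,0,0.1,0.82],[0.02,-0.113,0,0,0,0.125,0.82]]]}}

```text
time_s: 25.77
eef_pos: [0.4296, -0.1614, 0.2058]
eef_rot: [0.0, 0.51, 0.86, 0.0]
wrist_force: [0.4, -0.7, 0.3]
opening: 0.818
grasp_force: 0.0
```

>>> {"name": "carry_out", "arguments": {"plan": [[[0.004,-0.022,0,0,0,0.025,0.82],[0.008,-0.045,0,0,0,0.05,0.82],[0.012,-0.068,0,0,0,0.075,0.82],[0.016,-0.09,0,0,0,0.1,0.82],[0.02,-0.113,0,0,0,0.125,0.82]]]}}

```text
time_s: 26.18
eef_pos: [0.4497, -0.2744, 0.2056]
eef_rot: [0.0, 0.455, 0.89, 0.0]
wrist_force: [1.1, 0.1, 0.0]
opening: 0.822
grasp_force: 0.0
```

>>> {"name": "carry_out", "arguments": {"plan": [[[0,0,-0.04,0,0,0,0.82],[0,0,-0.08,0,0,0,0.82],[0,0,-0.115,0,0,0,0.82],[0,0,-0.14,0,0,0,0.82],[0,0,-0.15,0,0,0,0.82]]]}}

```text
time_s: 26.6
eef_pos: [0.4472, -0.2713, 0.0514]
eef_rot: [-0.003, 0.456, 0.89, 0.001]
wrist_force: [-1.2, 0.4, -0.6]
opening: 0.82
grasp_force: 0.0
```

>>> {"name": "carry_out", "arguments": {"plan": [[[0,0,0,0,0,0,0.82],[0,0,0,0,0,0,0.82],[0,0,0,0,0,0,0.82],[0,0,0,0,0,0,0.82],[0,0,0,0,0,0,0.82]]]}}

```text
time_s: 27.02
eef_pos: [0.45, -0.2743, 0.0573]
eef_rot: [0.002, 0.455, 0.89, -0.001]
wrist_force: [-0.6, -0.2, 0.0]
opening: 0.819
grasp_force: 0.0
```

>>> {"name": "carry_out", "arguments": {"plan": [[[0,0,-0.015,0,0,0,0.82],[0,0,-0.03,0,0,0,0.82],[0,0,-0.042,0,0,0,0.82],[0,0,-0.05,0,0,0,0.82],[0,0,-0.054,0,0,0,0.82]]]}}

```text
time_s: 27.43
eef_pos: [0.4485, -0.273, 0.0006]
eef_rot: [-0.001, 0.455, 0.89, 0.0]
wrist_force: [-0.6, -0.4, -0.8]
opening: 0.819
grasp_force: 0.0
```

>>> {"name": "carry_out", "arguments": {"plan": [[[0,0,0,0,0,0,0.82],[0,0,0,0,0,0,0.6],[0,0,0,0,0,0,0.55],[0,0,0,0,0,0,0.55],[0,0,0,0,0,0,0.55]]]}}

```text
time_s: 27.85
eef_pos: [0.4495, -0.2739, 0.0023]
eef_rot: [0.001, 0.455, 0.89, -0.0]
wrist_force: [-0.4, 0.1, 3.5]
opening: 0.655
grasp_force: 64.2
```

>>> {"name": "carry_out", "arguments": {"plan": [[[0,0,0.008,0,0,0,0.55],[0,0,0.025,0,0,0,0.55],[0,0,0.05,0,0,0,0.55],[0,0,0.075,0,0,0,0.55],[0,0,0.1,0,0,0,0.55]]]}}

```text
time_s: 28.27
eef_pos: [0.4485, -0.2729, 0.1027]
eef_rot: [-0.0, 0.455, 0.89, 0.0]
wrist_force: [0.4, -0.3, -1.6]
opening: 0.658
grasp_force: 64.1
```

Run:
```python
from h import *
s=shot('side','side4'); cv2.imwrite('pics/s4.png',cv2.resize(s['pixels'][100:260,280:480,::-1],None,fx=3.5,fy=3.5))
o=get_obs();print(o['eef_pos'],o['wrist_force'])
```

```text
[ 0.45122636 -0.27524459  0.10806425] [ 3.49354208 -0.84351111  2.88821756]
```

View pics/s4.png

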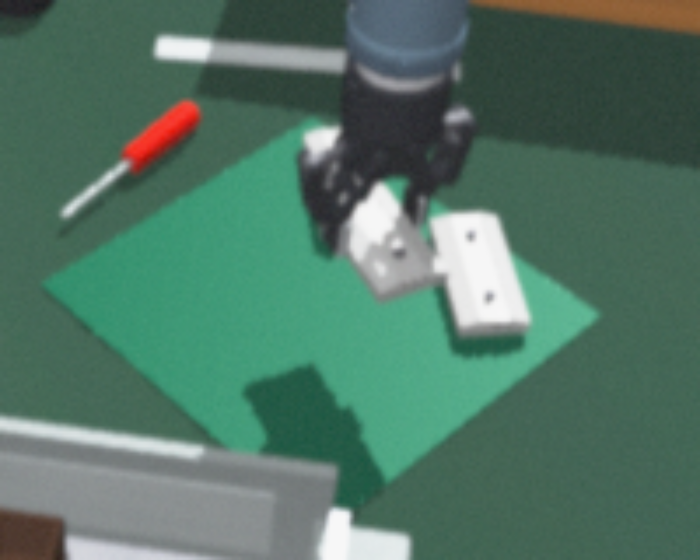

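>>> {"name": "carry_out", "arguments": {"plan": [[[0.003,0.024,0.012,0,0,-0.029,0.55],[0.006,0.049,0.024,0,0,-0.058,0.55],[0.01,0.073,0.036,0,0,-0.086,0.55],[0.013,0.098,0.048,0,0,-0.115,0.55],[0.016,0.122,0.06,0,0,-0.144,0.55]]]}}

```text
time_s: 28.73
eef_pos: [0.4646, -0.15, 0.1622]
eef_rot: [-0.0, 0.519, 0.855, 0.0]
wrist_force: [0.9, -0.4, -0.4]
opening: 0.654
grasp_force: 64.3
```

>>> {"name": "carry_out", "arguments": {"plan": [[[0.003,0.024,0.012,0,0,-0.029,0.55],[0.006,0.049,0.024,0,0,-0.058,0.55],[0.01,0.073,0.036,0,0,-0.086,0.55],[0.013,0.098,0.04,0,0,-0.115,0.55],[0.016,0.122,0.04,0,0,-0.144,0.55]]]}}

```text
time_s: 29.15
eef_pos: [0.4816, -0.0282, 0.2033]
eef_rot: [0.001, 0.579, 0.815, 0.001]
wrist_force: [-0.1, -0.4, -0.3]
opening: 0.655
grasp_force: 64.3
```

>>> {"name": "carry_out", "arguments": {"plan": [[[0.003,0.024,0,0,0,-0.029,0.55],[0.006,0.049,0,0,0,-0.058,0.55],[0.01,0.073,0,0,0,-0.086,0.55],[0.013,0.098,0,0,0,-0.115,0.55],[0.016,0.122,0,0,0,-0.144,0.55]]]}}

```text
time_s: 29.57
eef_pos: [0.4966, 0.0941, 0.2017]
eef_rot: [0.0, 0.636, 0.772, 0.0]
wrist_force: [0.1, -0.6, -0.7]
opening: 0.659
grasp_force: 64.3
```

>>> {"name": "carry_out", "arguments": {"plan": [[[0.003,0.024,0,0,0,-0.029,0.55],[0.006,0.049,0,0,0,-0.058,0.55],[0.01,0.073,0,0,0,-0.086,0.55],[0.013,0.098,0,0,0,-0.115,0.55],[0.016,0.123,0,0,0,-0.143,0.55]]]}}

```text
time_s: 29.98
eef_pos: [0.5126, 0.2169, 0.2017]
eef_rot: [-0.0, 0.69, 0.724, -0.0]
wrist_force: [-0.7, -0.2, -1.3]
opening: 0.657
grasp_force: 64.3
```

>>> {"name": "carry_out", "arguments": {"plan": [[[0,0,-0.03,0,0,0,0.55],[0,0,-0.06,0,0,0,0.55],[0,0,-0.085,0,0,0,0.55],[0,0,-0.1,0,0,0,0.55],[0,0,-0.105,0,0,0,0.55]]]}}

```text
time_s: 30.4
eef_pos: [0.5103, 0.2153, 0.0934]
eef_rot: [-0.002, 0.689, 0.725, -0.002]
wrist_force: [-0.6, -0.5, -1.4]
opening: 0.662
grasp_force: 64.3
```

>>> {"name": "carry_out", "arguments": {"plan": [[[0,0,0,0,0,0,0.55],[0,0,0,0,0,0,0.55],[0,0,0,0,0,0,0.55],[0,0,0,0,0,0,0.55],[0,0,0,0,0,0,0.55]]]}}

```text
time_s: 30.82
eef_pos: [0.5138, 0.2158, 0.0978]
eef_rot: [0.001, 0.689, 0.725, 0.001]
wrist_force: [-0.5, 0.4, -1.9]
opening: 0.657
grasp_force: 64.3
```

Run:
```python
from h import *
s=shot('side','side5'); cv2.imwrite('pics/s5.png',cv2.resize(s['pixels'][230:390,170:390,::-1],None,fx=3.4,fy=3.4))
o=get_obs();print(o['eef_pos'],o['eef_rot'],o['wrist_force'])
```

```text
[0.51358689 0.2157955  0.09754173] [5.54441380e-04 6.89224999e-01 7.24546774e-01 7.52312222e-04] [ 0.24086393  0.07883241 -1.39231321]
```

View pics/s5.png

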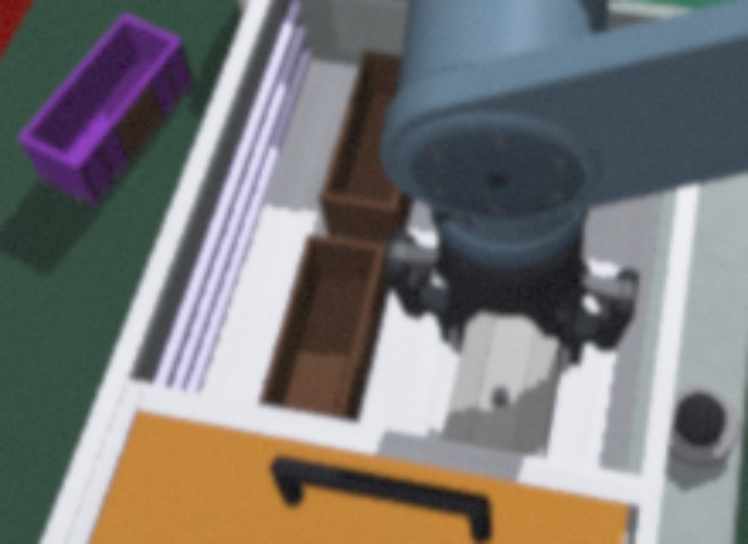

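The roof is level and hangs over the front-left van, at about (500,380) in the crop. I'll lower it slowly.

>>> {"name": "carry_out", "arguments": {"plan": [[[0.001,0,-0.006,0,0,0,0.55],[0.001,0,-0.012,0,0,0,0.55],[0.001,0,-0.018,0,0,0,0.55],[0.001,0,-0.023,0,0,0,0.55],[0.001,0,-0.0275,0,0,0,0.55]]]}}

```text
time_s: 31.28
eef_pos: [0.5135, 0.2156, 0.069]
eef_rot: [-0.0, 0.689, 0.725, -0.001]
wrist_force: [-22.7, -6.5, 57.4]
opening: 0.658
grasp_force: 71.0
```

>>> {"name": "carry_out", "arguments": {"plan": [[[0,0,0,0,0,0,0.55],[0,0,0,0,0,0,0.55],[0,0,0,0,0,0,0.55],[0,0,0,0,0,0,0.55],[0,0,0,0,0,0,0.55]]]}}

```text
time_s: 31.7
eef_pos: [0.5137, 0.2156, 0.0693]
eef_rot: [-0.0, 0.689, 0.725, -0.0]
wrist_force: [-4.4, -1.7, 5.9]
opening: 0.658
grasp_force: 65.2
```

>>> {"name": "carry_out", "arguments": {"plan": [[[0,0,0,0,0,0,0.8],[0,0,0,0,0,0,0.82],[0,0,0,0,0,0,0.82],[0,0,0,0,0,0,0.82],[0,0,0.01,0,0,0,0.82]]]}}

```text
time_s: 32.12
eef_pos: [0.5123, 0.2153, 0.0772]
eef_rot: [-0.001, 0.689, 0.725, -0.002]
wrist_force: [-0.8, 1.1, 0.1]
opening: 0.823
grasp_force: 0.0
```

>>> {"name": "carry_out", "arguments": {"plan": [[[0,0,0.02,0,0,0,0.82],[0,0,0.05,0,0,0,0.82],[0,0,0.08,0,0,0,0.82],[0,0,0.11,0,0,0,0.82],[0,0,0.13,0,0,0,0.82]]]}}

```text
time_s: 32.53
eef_pos: [0.515, 0.216, 0.2131]
eef_rot: [0.001, 0.689, 0.725, 0.002]
wrist_force: [0.9, -0.8, -0.0]
opening: 0.817
grasp_force: 0.0
```

>>> {"name": "carry_out", "arguments": {"plan": [[[-0.008,-0.028,0,0,0,0.012,0.82],[-0.016,-0.056,0,0,0,0.025,0.82],[-0.023,-0.085,0,0,0,0.037,0.82],[-0.031,-0.113,0,0,0,0.05,0.82],[-0.039,-0.141,0,0,0,0.062,0.82]]]}}

```text
time_s: 32.95
eef_pos: [0.4745, 0.0736, 0.2098]
eef_rot: [0.0, 0.666, 0.746, 0.0]
wrist_force: [-0.1, 0.1, -0.2]
opening: 0.824
grasp_force: 0.0
```

>>> {"name": "carry_out", "arguments": {"plan": [[[-0.008,-0.028,0,0,0,0.012,0.82],[-0.016,-0.056,0,0,0,0.025,0.82],[-0.023,-0.085,0,0,0,0.037,0.82],[-0.031,-0.113,0,0,0,0.05,0.82],[-0.039,-0.141,0,0,0,0.062,0.82]]]}}

```text
time_s: 33.37
eef_pos: [0.4355, -0.0676, 0.2098]
eef_rot: [0.001, 0.643, 0.766, 0.0]
wrist_force: [0.5, 0.0, 0.3]
opening: 0.821
grasp_force: 0.0
```

Run:
```python
from h import *
c=shot('top','top5'); W=cloud(c); o=get_obs();print(o['eef_pos'],o['eef_rot'])
h=masks(c)['h']; p=c['pixels'].astype(int)
m=np.zeros(h.shape[:2],bool); m[140:300,165:300]=((W[...,2]>.078)&(W[...,2]<.105))[140:300,165:300]
for b,ce,n in blobs(m,300):
    P=W[b]; print(ce.round(),n,'z95',np.percentile(P[:,2],[5,50,95]).round(4),rect(P))
vans(c,(160,140,300,300),.075); find(c)
cv2.imwrite('pics/c5.png',cv2.resize(c['pixels'][140:340,160:480,::-1],None,fx=2.5,fy=2.5,interpolation=cv2.INTER_CUBIC))
```

```text
[ 0.43470908 -0.07163081  0.209832  ] [ 0.00120352  0.64317757  0.765715   -0.00130475]
[207. 259.] 1501 z95 [0.0809 0.0881 0.0994] (array([503.3, 237.1]), array([391.3, 209.1]), 45.9)
[203. 237.] 1144 z95 [0.083  0.0888 0.0942] (array([513. , 215.6]), array([128.2,  58.2]), -87.3)
van [259. 186.] 969 [641.5  72.7] [121.5  55.3] -88.3
van [203. 190.] 1014 [633.9 216.1] [125.9  55. ] -85.7
van [529. 104.] 114 ztop 0.0331 [ 861.9 -660.2] [74.2 73.2] -65.8 all [ 862.  -660.2] [74.2 73.3] -65.8
van [457. 179.] 142 ztop 0.0217 [ 651.9 -455.9] [87.9 24.9] 77.8 all [ 662.4 -464.3] [98.2 34.2] 63.2
van [197. 190.] 258 ztop 0.0281 [637.9 245. ] [58.8 31.9] -85.6 all [638.1 245.5] [59.8 32.2] -86.0
van [142. 230.] 81 ztop 0.199 [536.8 332.8] [72.7  9.3] 4.1 all [536.5 333.2] [73.4 10.3] 4.1
roof [356. 133.] 371 ztop 0.1726 [ 759.2 -176.2] [47.8 46.4] 65.9 all [ 779.8 -180.9] [89.7 52.5] -15.7
roof [310. 139.] 609 ztop 0.0875 [765.5 -62. ] [60.9 60.8] 47.6 all [773.4 -57.5] [88.4 68.3] 29.2
roof [511. 174.] 232 ztop 0.0049 [ 672.9 -607.6] [58.2 32. ] 7.0 all [ 672.9 -607.6] [58.2 32. ] 7.0
roof [451. 243.] 1039 ztop 0.0266 [ 485.5 -434.5] [127.   57.7] -73.5 all [ 486.4 -437. ] [132.3  57.9] -73.5
roof [420. 292.] 1060 ztop 0.0273 [ 359.6 -348.1] [126.3  58.3] -72.6 all [ 360.  -350.1] [130.5  58.7] -72.7
```

View pics/c5.png

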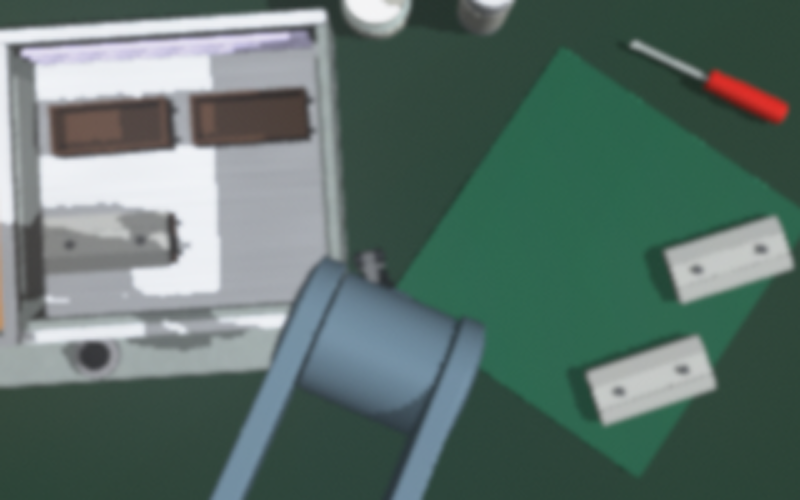

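The first roof is seated: its top is at 94 mm, centred at (513, 216) mm. I'll refine the lengthwise position of the other two vans.

Run:
```python
from h import *
a=np.radians(92.92); ey=np.array([np.cos(a),np.sin(a)]); ex=np.array([ey[1],-ey[0]])
for f in('top3','top5','side3'):
    c=dict(np.load(f'pics/{f}.npz')); W=cloud(c); p=c['pixels'].astype(int); K=c['camera_matrix'];T=c['cam_to_world']
    for n,(x,y) in dict(A=(.634,.220),B=(.642,.075),C=(.5145,.2155)).items():
        # sample image along van's long axis at rim height, on both side-wall centrelines and interior
        res=[]
        for off in np.arange(-.020,.021,.004):
            s=np.arange(-.085,.0851,.0005); Q=np.array([x,y])+s[:,None]*ey+off*ex
            P=np.c_[Q,np.full(len(s),.075)]; q=(P-T[:3,3])@T[:3,:3]
            u=K[0,0]*q[:,0]/-q[:,2]+K[0,2]; v=K[1,1]*q[:,1]/q[:,2]+K[1,2]
            im=cv2.remap(c['pixels'],u.astype(np.float32)[None],v.astype(np.float32)[None],cv2.INTER_LINEAR)[0].astype(float)
            zz=cv2.remap(c['z_map'],u.astype(np.float32)[None],v.astype(np.float32)[None],cv2.INTER_NEAREST)[0]
            br=np.abs(-q[:,2]-zz)<.006   # surface at rim height
            lum=im.sum(1); g=np.gradient(cv2.GaussianBlur(lum[None],(0,0),3)[0])
            L=(s<-.045)&(s>-.075);R=(s>.045)&(s<.075)
            # outer edge: floor(bright)->van(dark)
            res.append((s[L][g[L].argmin()],s[R][g[R].argmax()]))
        res=np.array(res); lo,hi=np.median(res,0)
        print(f,n,'edges',lo.round(4),hi.round(4),'len',(hi-lo).round(4),'cy',(y+(lo+hi)/2).round(4),'cy from far',(y+hi-.06).round(4))
```

```text
top3 A edges -0.071 0.057 len 0.128 cy 0.213 cy from far 0.217
top3 B edges -0.0655 0.0565 len 0.122 cy 0.0705 cy from far 0.0715
top3 C edges -0.069 0.058 len 0.127 cy 0.21 cy from far 0.2135
top5 A edges -0.071 0.057 len 0.128 cy 0.213 cy from far 0.217
top5 B edges -0.0655 0.056 len 0.1215 cy 0.0703 cy from far 0.071
top5 C edges -0.07 0.046 len 0.116 cy 0.2035 cy from far 0.2015
side3 A edges -0.0575 0.051 len 0.1085 cy 0.2168 cy from far 0.211
side3 B edges -0.0615 0.052 len 0.1135 cy 0.0703 cy from far 0.067
side3 C edges -0.0595 0.0495 len 0.109 cy 0.2105 cy from far 0.205
```

>>> {"name": "carry_out", "arguments": {"plan": [[[-0.008,-0.028,0,0,0,0.012,0.82],[-0.016,-0.056,0,0,0,0.025,0.82],[-0.023,-0.085,0,0,0,0.037,0.82],[-0.031,-0.113,0,0,0,0.05,0.82],[-0.039,-0.141,0,0,0,0.063,0.82]]]}}

```text
time_s: 33.83
eef_pos: [0.3966, -0.2086, 0.2098]
eef_rot: [0.001, 0.618, 0.786, -0.0]
wrist_force: [0.9, -0.2, 1.1]
opening: 0.815
grasp_force: 0.0
```

>>> {"name": "carry_out", "arguments": {"plan": [[[-0.008,-0.028,0,0,0,0.012,0.82],[-0.016,-0.056,0,0,0,0.025,0.82],[-0.023,-0.085,0,0,0,0.037,0.82],[-0.031,-0.113,-0.02,0,0,0.05,0.82],[-0.038,-0.141,-0.04,0,0,0.064,0.82]]]}}

```text
time_s: 34.25
eef_pos: [0.3592, -0.3508, 0.1705]
eef_rot: [0.002, 0.593, 0.805, -0.001]
wrist_force: [-0.2, -0.2, -0.3]
opening: 0.821
grasp_force: 0.0
```

>>> {"name": "carry_out", "arguments": {"plan": [[[0,0,-0.04,0,0,0,0.82],[0,0,-0.08,0,0,0,0.82],[0,0,-0.1,0,0,0,0.82],[0,0,-0.11,0,0,0,0.82],[0,0,-0.11,0,0,0,0.82]]]}}

```text
time_s: 34.67
eef_pos: [0.3581, -0.3469, 0.0572]
eef_rot: [-0.002, 0.593, 0.805, 0.001]
wrist_force: [-0.3, 0.4, -0.4]
opening: 0.82
grasp_force: 0.0
```

>>> {"name": "carry_out", "arguments": {"plan": [[[0,0,0,0,0,0,0.82],[0,0,0,0,0,0,0.82],[0,0,0,0,0,0,0.82],[0,0,0,0,0,0,0.82],[0,0,0,0,0,0,0.82]]]}}

```text
time_s: 35.08
eef_pos: [0.3595, -0.349, 0.0602]
eef_rot: [0.001, 0.593, 0.805, -0.0]
wrist_force: [0.9, -0.2, 0.4]
opening: 0.82
grasp_force: 0.0
```

>>> {"name": "carry_out", "arguments": {"plan": [[[0,0.001,-0.018,0,0,0,0.82],[0,0.001,-0.034,0,0,0,0.82],[0,0.001,-0.046,0,0,0,0.82],[0,0.001,-0.053,0,0,0,0.82],[0,0.001,-0.057,0,0,0,0.82]]]}}

```text
time_s: 35.5
eef_pos: [0.3587, -0.347, 0.0014]
eef_rot: [-0.0, 0.593, 0.805, 0.0]
wrist_force: [-0.3, 0.1, -0.6]
opening: 0.821
grasp_force: 0.0
```

>>> {"name": "carry_out", "arguments": {"plan": [[[0,0,0,0,0,0,0.82],[0,0,0,0,0,0,0.6],[0,0,0,0,0,0,0.55],[0,0,0,0,0,0,0.55],[0,0,0,0,0,0,0.55]]]}}

```text
time_s: 35.92
eef_pos: [0.3594, -0.3481, 0.003]
eef_rot: [0.001, 0.593, 0.805, -0.0]
wrist_force: [0.0, 1.2, 5.7]
opening: 0.66
grasp_force: 64.4
```

>>> {"name": "carry_out", "arguments": {"plan": [[[0,0,0.01,0,0,0,0.55],[0,0,0.04,0,0,0,0.55],[0,0,0.08,0,0,0,0.55],[0,0,0.12,0,0,0,0.55],[0,0,0.15,0,0,0,0.55]]]}}

```text
time_s: 36.33
eef_pos: [0.3593, -0.3477, 0.1556]
eef_rot: [0.001, 0.593, 0.805, -0.0]
wrist_force: [0.0, -0.9, -0.8]
opening: 0.659
grasp_force: 64.6
```

>>> {"name": "carry_out", "arguments": {"plan": [[[0,0,0.02,0,0,0,0.55],[0,0,0.04,0,0,0,0.55],[0,0,0.05,0,0,0,0.55],[0,0,0.05,0,0,0,0.55],[0,0,0.05,0,0,0,0.55]]]}}

```text
time_s: 36.75
eef_pos: [0.3588, -0.3471, 0.2018]
eef_rot: [0.0, 0.593, 0.805, -0.0]
wrist_force: [0.2, 0.9, -1.9]
opening: 0.659
grasp_force: 64.6
```

>>> {"name": "carry_out", "arguments": {"plan": [[[0.014,0.028,0,0,0,-0.012,0.55],[0.028,0.057,0,0,0,-0.025,0.55],[0.041,0.085,0,0,0,-0.037,0.55],[0.055,0.114,0,0,0,-0.05,0.55],[0.069,0.142,0,0,0,-0.062,0.55]]]}}

```text
time_s: 37.17
eef_pos: [0.4272, -0.2031, 0.1997]
eef_rot: [-0.002, 0.618, 0.786, 0.0]
wrist_force: [0.9, -0.5, -0.7]
opening: 0.658
grasp_force: 64.5
```

>>> {"name": "carry_out", "arguments": {"plan": [[[0.014,0.028,0,0,0,-0.012,0.55],[0.028,0.057,0,0,0,-0.025,0.55],[0.041,0.085,0,0,0,-0.037,0.55],[0.055,0.114,0,0,0,-0.05,0.55],[0.069,0.142,0,0,0,-0.062,0.55]]]}}

```text
time_s: 37.58
eef_pos: [0.496, -0.0612, 0.1997]
eef_rot: [-0.002, 0.642, 0.767, -0.001]
wrist_force: [-0.1, 0.3, -1.6]
opening: 0.659
grasp_force: 64.5
```

>>> {"name": "carry_out", "arguments": {"plan": [[[0.014,0.028,0,0,0,-0.012,0.55],[0.028,0.057,0,0,0,-0.025,0.55],[0.041,0.085,0,0,0,-0.037,0.55],[0.055,0.114,0,0,0,-0.05,0.55],[0.069,0.142,0,0,0,-0.062,0.55]]]}}

```text
time_s: 38.0
eef_pos: [0.565, 0.0804, 0.1993]
eef_rot: [-0.002, 0.666, 0.746, -0.001]
wrist_force: [0.8, -0.6, -1.7]
opening: 0.66
grasp_force: 64.5
```

>>> {"name": "carry_out", "arguments": {"plan": [[[0.014,0.028,0,0,0,-0.012,0.55],[0.028,0.057,0,0,0,-0.025,0.55],[0.041,0.085,0,0,0,-0.037,0.55],[0.055,0.114,0,0,0,-0.05,0.55],[0.069,0.142,0,0,0,-0.063,0.55]]]}}

```text
time_s: 38.42
eef_pos: [0.634, 0.2221, 0.1988]
eef_rot: [-0.001, 0.689, 0.725, -0.002]
wrist_force: [0.1, -0.6, -1.2]
opening: 0.658
grasp_force: 64.5
```

>>> {"name": "carry_out", "arguments": {"plan": [[[0,0,-0.03,0,0,0,0.55],[0,0,-0.06,0,0,0,0.55],[0,0,-0.085,0,0,0,0.55],[0,0,-0.1,0,0,0,0.55],[0,0,-0.105,0,0,0,0.55]]]}}

```text
time_s: 38.83
eef_pos: [0.6307, 0.2201, 0.0901]
eef_rot: [-0.003, 0.688, 0.725, -0.004]
wrist_force: [-0.6, 0.1, -2.1]
opening: 0.659
grasp_force: 64.5
```

>>> {"name": "carry_out", "arguments": {"plan": [[[0,0,0,0,0,0,0.55],[0,0,0,0,0,0,0.55],[0,0,0,0,0,0,0.55],[0,0,0,0,0,0,0.55],[0,0,0,0,0,0,0.55]]]}}

```text
time_s: 39.25
eef_pos: [0.6358, 0.2208, 0.0985]
eef_rot: [0.001, 0.689, 0.725, 0.001]
wrist_force: [-0.8, 0.6, -2.0]
opening: 0.656
grasp_force: 64.5
```

>>> {"name": "carry_out", "arguments": {"plan": [[[-0.001,0,-0.006,0,0,0,0.55],[-0.001,0,-0.011,0,0,0,0.55],[-0.001,0,-0.016,0,0,0,0.55],[-0.001,0,-0.02,0,0,0,0.55],[-0.001,0,-0.023,0,0,0,0.55]]]}}

```text
time_s: 39.67
eef_pos: [0.6334, 0.2206, 0.0729]
eef_rot: [-0.0, 0.688, 0.725, -0.0]
wrist_force: [0.7, -0.8, -1.0]
opening: 0.659
grasp_force: 64.5
```

>>> {"name": "carry_out", "arguments": {"plan": [[[0,0,-0.001,0,0,0,0.55],[0,0,-0.002,0,0,0,0.55],[0,0,-0.003,0,0,0,0.55],[0,0,-0.0045,0,0,0,0.55],[0,0,-0.0045,0,0,0,0.55]]]}}

```text
time_s: 40.08
eef_pos: [0.6342, 0.2206, 0.0701]
eef_rot: [0.0, 0.688, 0.725, 0.0]
wrist_force: [-1.1, -1.1, 1.8]
opening: 0.657
grasp_force: 64.9
```

>>> {"name": "carry_out", "arguments": {"plan": [[[0,0,0,0,0,0,0.55],[0,0,0,0,0,0,0.55],[0,0,0,0,0,0,0.55],[0,0,0,0,0,0,0.55],[0,0,0,0,0,0,0.55]]]}}

```text
time_s: 40.5
eef_pos: [0.6343, 0.2206, 0.0701]
eef_rot: [0.0, 0.688, 0.725, 0.0]
wrist_force: [-1.3, -0.6, 5.4]
opening: 0.655
grasp_force: 65.3
```

>>> {"name": "carry_out", "arguments": {"plan": [[[0,0,0,0,0,0,0.8],[0,0,0,0,0,0,0.82],[0,0,0,0,0,0,0.82],[0,0,0,0,0,0,0.82],[0,0,0.01,0,0,0,0.82]]]}}

```text
time_s: 40.92
eef_pos: [0.6321, 0.2205, 0.0772]
eef_rot: [-0.001, 0.688, 0.725, -0.002]
wrist_force: [0.0, -0.4, -0.7]
opening: 0.82
grasp_force: 0.0
```

>>> {"name": "carry_out", "arguments": {"plan": [[[0,0,0.02,0,0,0,0.82],[0,0,0.05,0,0,0,0.82],[0,0,0.08,0,0,0,0.82],[0,0,0.11,0,0,0,0.82],[0,0,0.13,0,0,0,0.82]]]}}

```text
time_s: 41.33
eef_pos: [0.6351, 0.221, 0.214]
eef_rot: [0.001, 0.688, 0.725, 0.002]
wrist_force: [0.1, 0.9, 0.2]
opening: 0.822
grasp_force: 0.0
```

>>> {"name": "carry_out", "arguments": {"plan": [[[-0.007,-0.033,0,0,0,0.012,0.82],[-0.015,-0.066,0,0,0,0.024,0.82],[-0.022,-0.098,0,0,0,0.035,0.82],[-0.03,-0.131,0,0,0,0.047,0.82],[-0.037,-0.164,0,0,0,0.059,0.82]]]}}

```text
time_s: 41.75
eef_pos: [0.5964, 0.0556, 0.2104]
eef_rot: [0.0, 0.666, 0.746, 0.0]
wrist_force: [0.2, 0.6, -0.7]
opening: 0.817
grasp_force: 0.0
```

>>> {"name": "carry_out", "arguments": {"plan": [[[-0.007,-0.033,0,0,0,0.012,0.82],[-0.015,-0.066,0,0,0,0.024,0.82],[-0.022,-0.098,0,0,0,0.035,0.82],[-0.03,-0.131,0,0,0,0.047,0.82],[-0.037,-0.164,0,0,0,0.059,0.82]]]}}

```text
time_s: 42.17
eef_pos: [0.5594, -0.1087, 0.2105]
eef_rot: [0.001, 0.644, 0.765, 0.0]
wrist_force: [0.6, -0.1, 0.4]
opening: 0.819
grasp_force: 0.0
```

>>> {"name": "carry_out", "arguments": {"plan": [[[-0.007,-0.033,0,0,0,0.012,0.82],[-0.015,-0.066,0,0,0,0.024,0.82],[-0.022,-0.098,0,0,0,0.035,0.82],[-0.03,-0.131,0,0,0,0.047,0.82],[-0.037,-0.164,0,0,0,0.059,0.82]]]}}

```text
time_s: 42.58
eef_pos: [0.5224, -0.2729, 0.2104]
eef_rot: [0.0, 0.621, 0.783, 0.0]
wrist_force: [-0.4, 0.2, 0.1]
opening: 0.824
grasp_force: 0.0
```

Run:
```python
from h import *
c=shot('top','top6'); W=cloud(c); o=get_obs();print(o['eef_pos'],o['eef_rot'])
m=np.zeros(W.shape[:2],bool); m[140:300,165:300]=((W[...,2]>.0795)&(W[...,2]<.105))[140:300,165:300]
for b,ce,n in blobs(m,300):
    P=W[b]; print(ce.round(),n,np.percentile(P[:,2],[5,50,95]).round(4),rect(P))
vans(c,(160,140,300,300),.075); find(c)
```

```text
[ 0.52112695 -0.27900622  0.21053934] [ 0.001622    0.62261983  0.78252097 -0.00168868]
[216. 260.] 1657 [0.0824 0.0882 0.099 ] (array([487.9, 208.5]), array([435.9, 223.8]), 50.5)
[201. 190.] 1125 [0.0826 0.0888 0.0939] (array([633.4, 219.8]), array([127.2,  58.7]), -86.9)
[203. 237.] 1141 [0.0831 0.0888 0.0938] (array([513., 215.]), array([127. ,  58.3]), -87.2)
van [259. 186.] 959 [642.3  72.5] [121.7  54. ] -87.6
van [529. 104.] 113 ztop 0.0323 [ 861.9 -660.2] [75.9 72.4] -47.1 all [ 861.7 -659.3] [75.1 73.9] -84.2
van [457. 179.] 142 ztop 0.0207 [ 654.2 -454.7] [91.2 12. ] 59.8 all [ 663.5 -463.8] [98.5 35.3] 62.9
van [243. 187.] 89 ztop 0.0374 [642.2 125.4] [22.5  5.4] 4.2 all [645.6 120.7] [33.6 17.5] 3.9
van [271. 187.] 240 ztop 0.0294 [641.   52.6] [64.8 42.4] -83.8 all [640.9  52.3] [64.9 42.3] -84.9
roof [357. 133.] 376 ztop 0.1725 [ 759.6 -176.1] [47.7 46.4] -1.7 all [ 779.6 -181.3] [89.8 52.8] -14.6
roof [310. 139.] 617 ztop 0.0878 [765.5 -61.5] [60.9 60.5] -47.2 all [772.8 -58.1] [88.1 68.2] 29.0
roof [511. 174.] 235 ztop 0.0045 [ 672.9 -608.7] [56.7 33.3] 2.1 all [ 672.9 -608.8] [56.8 33.2] 2.5
```

>>> {"name": "carry_out", "arguments": {"plan": [[[-0.007,-0.033,0,0,0,0.012,0.82],[-0.015,-0.066,0,0,0,0.024,0.82],[-0.022,-0.098,0,0,0,0.035,0.82],[-0.03,-0.131,-0.02,0,0,0.047,0.82],[-0.037,-0.163,-0.04,0,0,0.06,0.82]]]}}

```text
time_s: 43.05
eef_pos: [0.4864, -0.4368, 0.1716]
eef_rot: [0.002, 0.598, 0.802, -0.001]
wrist_force: [0.6, -1.0, 0.1]
opening: 0.822
grasp_force: 0.0
```

>>> {"name": "carry_out", "arguments": {"plan": [[[0,0,-0.04,0,0,0,0.82],[0,0,-0.08,0,0,0,0.82],[0,0,-0.1,0,0,0,0.82],[0,0,-0.11,0,0,0,0.82],[0,0,-0.11,0,0,0,0.82]]]}}

```text
time_s: 43.47
eef_pos: [0.4848, -0.4328, 0.057]
eef_rot: [-0.002, 0.598, 0.802, 0.001]
wrist_force: [-0.4, 0.8, 0.1]
opening: 0.823
grasp_force: 0.0
```

>>> {"name": "carry_out", "arguments": {"plan": [[[0,0,0,0,0,0,0.82],[0,0,0,0,0,0,0.82],[0,0,0,0,0,0,0.82],[0,0,0,0,0,0,0.82],[0,0,0,0,0,0,0.82]]]}}

```text
time_s: 43.88
eef_pos: [0.4866, -0.4349, 0.061]
eef_rot: [0.001, 0.598, 0.802, -0.0]
wrist_force: [-0.1, -0.2, 1.0]
opening: 0.82
grasp_force: 0.0
```

>>> {"name": "carry_out", "arguments": {"plan": [[[-0.001,0,-0.018,0,0,0,0.82],[-0.001,0,-0.034,0,0,0,0.82],[-0.001,0,-0.046,0,0,0,0.82],[-0.001,0,-0.053,0,0,0,0.82],[-0.001,0,-0.0575,0,0,0,0.82]]]}}

```text
time_s: 44.3
eef_pos: [0.4846, -0.4338, 0.0009]
eef_rot: [-0.001, 0.598, 0.802, 0.0]
wrist_force: [0.6, -0.0, 0.4]
opening: 0.818
grasp_force: 0.0
```

>>> {"name": "carry_out", "arguments": {"plan": [[[0,0,0,0,0,0,0.82],[0,0,0,0,0,0,0.6],[0,0,0,0,0,0,0.55],[0,0,0,0,0,0,0.55],[0,0,0,0,0,0,0.55]]]}}

```text
time_s: 44.72
eef_pos: [0.4854, -0.4349, 0.0029]
eef_rot: [0.001, 0.598, 0.802, -0.0]
wrist_force: [0.0, -0.3, 1.7]
opening: 0.663
grasp_force: 64.1
```

>>> {"name": "carry_out", "arguments": {"plan": [[[0,0,0.01,0,0,0,0.55],[0,0,0.04,0,0,0,0.55],[0,0,0.08,0,0,0,0.55],[0,0,0.12,0,0,0,0.55],[0,0,0.15,0,0,0,0.55]]]}}

```text
time_s: 45.13
eef_pos: [0.4854, -0.4349, 0.1562]
eef_rot: [0.002, 0.598, 0.802, -0.0]
wrist_force: [1.0, -1.3, -0.9]
opening: 0.656
grasp_force: 64.3
```

>>> {"name": "carry_out", "arguments": {"plan": [[[0.008,0.025,0.02,0,0,-0.012,0.55],[0.016,0.051,0.04,0,0,-0.024,0.55],[0.023,0.076,0.05,0,0,-0.036,0.55],[0.031,0.102,0.05,0,0,-0.048,0.55],[0.039,0.127,0.05,0,0,-0.06,0.55]]]}}

```text
time_s: 45.55
eef_pos: [0.5245, -0.3064, 0.2042]
eef_rot: [0.001, 0.622, 0.783, -0.0]
wrist_force: [1.3, 0.8, -1.3]
opening: 0.66
grasp_force: 64.2
```

>>> {"name": "carry_out", "arguments": {"plan": [[[0.008,0.025,0,0,0,-0.012,0.55],[0.016,0.051,0,0,0,-0.024,0.55],[0.023,0.076,0,0,0,-0.036,0.55],[0.031,0.102,0,0,0,-0.048,0.55],[0.039,0.127,0,0,0,-0.06,0.55]]]}}

```text
time_s: 45.97
eef_pos: [0.5629, -0.1788, 0.2027]
eef_rot: [0.0, 0.645, 0.764, 0.0]
wrist_force: [0.6, 0.7, -1.2]
opening: 0.658
grasp_force: 64.2
```

>>> {"name": "carry_out", "arguments": {"plan": [[[0.008,0.025,0,0,0,-0.012,0.55],[0.016,0.051,0,0,0,-0.024,0.55],[0.023,0.076,0,0,0,-0.036,0.55],[0.031,0.102,0,0,0,-0.048,0.55],[0.039,0.127,0,0,0,-0.06,0.55]]]}}

```text
time_s: 46.38
eef_pos: [0.6019, -0.0518, 0.2027]
eef_rot: [0.0, 0.668, 0.744, 0.0]
wrist_force: [0.7, 0.2, -1.2]
opening: 0.659
grasp_force: 64.2
```

>>> {"name": "carry_out", "arguments": {"plan": [[[0.008,0.025,0,0,0,-0.012,0.55],[0.016,0.051,0,0,0,-0.024,0.55],[0.023,0.076,0,0,0,-0.036,0.55],[0.031,0.102,0,0,0,-0.048,0.55],[0.04,0.128,0,0,0,-0.058,0.55]]]}}

```text
time_s: 46.8
eef_pos: [0.6418, 0.076, 0.2027]
eef_rot: [0.0, 0.689, 0.725, -0.0]
wrist_force: [0.7, -0.1, -0.8]
opening: 0.66
grasp_force: 64.2
```

>>> {"name": "carry_out", "arguments": {"plan": [[[0,0,-0.03,0,0,0,0.55],[0,0,-0.06,0,0,0,0.55],[0,0,-0.085,0,0,0,0.55],[0,0,-0.1,0,0,0,0.55],[0,0,-0.105,0,0,0,0.55]]]}}

```text
time_s: 47.22
eef_pos: [0.6394, 0.075, 0.0938]
eef_rot: [-0.002, 0.689, 0.725, -0.002]
wrist_force: [-0.8, -1.1, -1.9]
opening: 0.656
grasp_force: 64.2
```

>>> {"name": "carry_out", "arguments": {"plan": [[[0,0,0,0,0,0,0.55],[0,0,0,0,0,0,0.55],[0,0,0,0,0,0,0.55],[0,0,0,0,0,0,0.55],[0,0,0,0,0,0,0.55]]]}}

```text
time_s: 47.63
eef_pos: [0.6428, 0.0746, 0.0985]
eef_rot: [0.001, 0.689, 0.725, 0.001]
wrist_force: [0.2, -0.1, -1.6]
opening: 0.656
grasp_force: 64.2
```

>>> {"name": "carry_out", "arguments": {"plan": [[[0,0,-0.006,0,0,0,0.55],[0,0,-0.011,0,0,0,0.55],[0,0,-0.016,0,0,0,0.55],[0,0,-0.02,0,0,0,0.55],[0,0,-0.023,0,0,0,0.55]]]}}

```text
time_s: 48.05
eef_pos: [0.6413, 0.0747, 0.0728]
eef_rot: [-0.001, 0.689, 0.725, -0.0]
wrist_force: [-1.3, -0.2, -1.2]
opening: 0.658
grasp_force: 64.2
```

>>> {"name": "carry_out", "arguments": {"plan": [[[0,0,-0.001,0,0,0,0.55],[0,0,-0.002,0,0,0,0.55],[0,0,-0.003,0,0,0,0.55],[0,0,-0.0045,0,0,0,0.55],[0,0,-0.005,0,0,0,0.55]]]}}

```text
time_s: 48.47
eef_pos: [0.6422, 0.0747, 0.0699]
eef_rot: [0.0, 0.689, 0.725, 0.0]
wrist_force: [-3.3, -0.6, 7.1]
opening: 0.657
grasp_force: 65.1
```

>>> {"name": "carry_out", "arguments": {"plan": [[[0,0,0,0,0,0,0.55],[0,0,0,0,0,0,0.55],[0,0,0,0,0,0,0.55],[0,0,0,0,0,0,0.55],[0,0,0,0,0,0,0.55]]]}}

```text
time_s: 48.88
eef_pos: [0.6422, 0.0747, 0.0699]
eef_rot: [0.0, 0.689, 0.725, 0.0]
wrist_force: [-3.2, -0.7, 6.0]
opening: 0.659
grasp_force: 64.9
```

>>> {"name": "carry_out", "arguments": {"plan": [[[0,0,0,0,0,0,0.8],[0,0,0,0,0,0,0.82],[0,0,0,0,0,0,0.82],[0,0,0,0,0,0,0.82],[0,0,0.01,0,0,0,0.82]]]}}

```text
time_s: 49.3
eef_pos: [0.6402, 0.0748, 0.0769]
eef_rot: [-0.002, 0.689, 0.725, -0.001]
wrist_force: [-0.5, 0.0, -1.5]
opening: 0.822
grasp_force: 0.0
```

>>> {"name": "carry_out", "arguments": {"plan": [[[0,0,0.03,0,0,0,0.82],[0,0,0.07,0,0,0,0.82],[0,0,0.11,0,0,0,0.7],[0,0,0.15,0,0,0,0.5],[0,0,0.19,0,0,0,0.5]]]}}

```text
time_s: 49.72
eef_pos: [0.6416, 0.0747, 0.2718]
eef_rot: [0.0, 0.689, 0.725, 0.0]
wrist_force: [0.8, 0.7, -0.4]
opening: 0.502
grasp_force: 0.0
```

>>> {"name": "carry_out", "arguments": {"plan": [[[-0.006,0.017,0,0,0,-0.105,0.5],[-0.012,0.035,0,0,0,-0.21,0.5],[-0.018,0.052,0,0,0,-0.314,0.5],[-0.024,0.07,0,0,0,-0.419,0.5],[-0.03,0.087,0,0,0,-0.524,0.5]]]}}

```text
time_s: 50.13
eef_pos: [0.6115, 0.1625, 0.2699]
eef_rot: [0.0, 0.854, 0.519, 0.0]
wrist_force: [-0.0, -0.4, 0.3]
opening: 0.498
grasp_force: 0.0
```

>>> {"name": "carry_out", "arguments": {"plan": [[[-0.006,0.017,0,0,0,-0.105,0.5],[-0.012,0.035,0,0,0,-0.21,0.5],[-0.018,0.052,0,0,0,-0.314,0.5],[-0.024,0.07,0,0,0,-0.419,0.5],[-0.03,0.087,0,0,0,-0.524,0.5]]]}}

```text
time_s: 50.55
eef_pos: [0.5815, 0.2496, 0.2698]
eef_rot: [-0.0, 0.96, 0.281, 0.0]
wrist_force: [0.2, -0.4, 0.1]
opening: 0.499
grasp_force: 0.0
```

>>> {"name": "carry_out", "arguments": {"plan": [[[-0.006,0.017,0,0,0,-0.105,0.5],[-0.012,0.035,0,0,0,-0.21,0.5],[-0.018,0.052,0,0,0,-0.314,0.5],[-0.024,0.07,0,0,0,-0.419,0.5],[-0.03,0.086,0,0,0,-0.524,0.5]]]}}

```text
time_s: 50.97
eef_pos: [0.5515, 0.3358, 0.2698]
eef_rot: [-0.0, 1.0, 0.022, 0.0]
wrist_force: [-0.4, -0.1, -0.0]
opening: 0.501
grasp_force: 0.0
```

Run:
```python
from h import *
c=shot('top','top7'); W=cloud(c); o=get_obs();print(o['eef_pos'],o['eef_rot'])
m=np.zeros(W.shape[:2],bool); m[140:300,165:300]=((W[...,2]>.0795)&(W[...,2]<.105))[140:300,165:300]
for b,ce,n in blobs(m,200):
    P=W[b]; print(ce.round(),n,np.percentile(P[:,2],[5,50,95]).round(4),rect(P))
s=shot('side','side7'); Ws=cloud(s); h=masks(s)['h']
m=(Ws[...,2]>.165)&(Ws[...,2]<.205)&(h[...,2]<90)&(Ws[...,1]>.25)&(Ws[...,1]<.4)
for b,ce,n in blobs(m,30): print('handle?',ce.round(),n,Ws[b].mean(0).round(4),rect(Ws[b]))
m=(h[...,2]<75)&(Ws[...,2]>.07)&(Ws[...,2]<.11)&(Ws[...,0]<.44)&(Ws[...,0]>.36)&(Ws[...,1]>.17)&(Ws[...,1]<.28)
for b,ce,n in blobs(m,30):
    ys,xs=np.where(b); print('btn',ce.round(),n,np.median(Ws[b],0).round(4),[ (round(z,3),rect(cast(s,np.c_[xs,ys],z))) for z in(.09,.096)])
a=cv2.resize(s['pixels'][200:400,150:420,::-1],None,fx=2.9,fy=2.9,interpolation=cv2.INTER_CUBIC); cv2.imwrite('pics/s7.png',a)
```

```text
[0.55004792 0.33853437 0.2697868 ] [-1.07177540e-03  9.99799423e-01  1.99990754e-02 -4.06885100e-05]
[216. 261.] 1650 [0.0824 0.0882 0.099 ] (array([488.7, 209. ]), array([436.4, 226.2]), 50.1)
[258. 186.] 1113 [0.0832 0.0887 0.0939] (array([641.7,  74.4]), array([126.9,  58.6]), -87.3)
[201. 190.] 1124 [0.0829 0.0887 0.094 ] (array([633.5, 220.3]), array([128.1,  58.6]), -87.2)
[203. 237.] 1146 [0.0831 0.0887 0.0943] (array([513. , 215.2]), array([127.5,  58.3]), -87.1)
handle? [298. 377.] 238 [0.5224 0.3358 0.1929] (array([525.5, 335.1]), array([57.4, 10.4]), 1.7)
btn [375. 353.] 161 [0.4007 0.2301 0.0952] [(0.09, (array([400.1, 227.2]), array([28. , 25.5]), -80.7)), (0.096, (array([400.3, 229.6]), array([27.8, 25.3]), -80.7))]
```

View pics/s7.png

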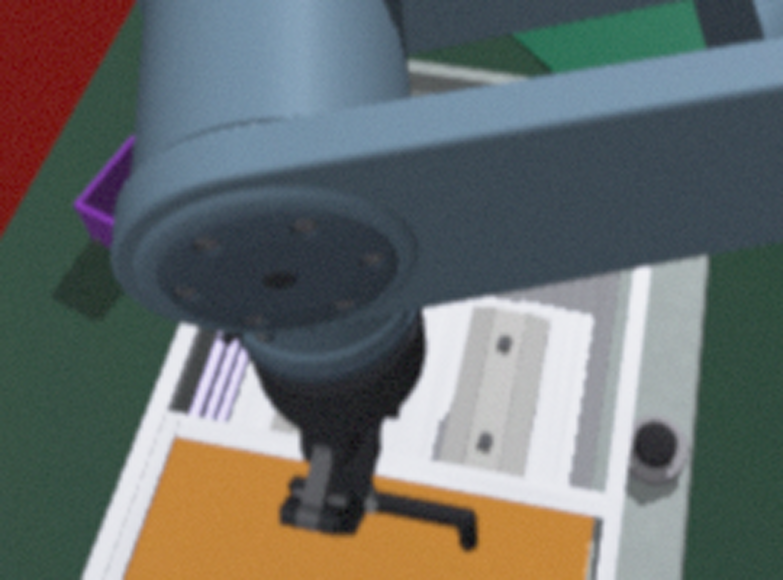

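All three roofs are seated, with tops at 94 mm and centres and yaw matching. The button is at about (0.400, 0.226), with its top at 0.095. Now I'll grip the handle at y = 0.336 and close the guard.

>>> {"name": "carry_out", "arguments": {"plan": [[[0,0,-0.03,0,0,0,0.5],[0,0,-0.06,0,0,0,0.5],[0,0,-0.082,0,0,0,0.5],[0,0,-0.094,0,0,0,0.5],[0,0,-0.098,0,0,0,0.4]]]}}

```text
time_s: 51.48
eef_pos: [0.5508, 0.3335, 0.1685]
eef_rot: [0.001, 1.0, 0.025, -0.002]
wrist_force: [-0.7, 0.6, -0.7]
opening: 0.405
grasp_force: 0.0
```

>>> {"name": "carry_out", "arguments": {"plan": [[[0,0,0,0,0,0,0],[0,0,0,0,0,0,0],[0,0,0,0,0,0,0],[0,0,0,0,0,0,0],[0,0,0,0,0,0,0]]]}}

```text
time_s: 51.9
eef_pos: [0.5528, 0.3349, 0.1726]
eef_rot: [-0.0, 1.0, 0.025, 0.001]
wrist_force: [0.4, -1.8, 1.9]
opening: 0.114
grasp_force: 58.8
```

>>> {"name": "carry_out", "arguments": {"plan": [[[0.001,-0.015,0,0,0,0,0],[0.002,-0.035,0,0,0,0,0],[0.003,-0.055,0,0,0,0,0],[0.004,-0.075,0,0,0,0,0],[0.005,-0.095,0,0,0,0,0]]]}}

```text
time_s: 52.32
eef_pos: [0.5575, 0.24, 0.1725]
eef_rot: [-0.001, 1.0, 0.025, 0.001]
wrist_force: [1.9, 4.1, 1.3]
opening: 0.11
grasp_force: 59.6
```

>>> {"name": "carry_out", "arguments": {"plan": [[[0.001,-0.02,0,0,0,0,0],[0.002,-0.04,0,0,0,0,0],[0.003,-0.06,0,0,0,0,0],[0.004,-0.08,0,0,0,0,0],[0.005,-0.1,0,0,0,0,0]]]}}

```text
time_s: 52.73
eef_pos: [0.5625, 0.1397, 0.1725]
eef_rot: [-0.001, 1.0, 0.025, 0.001]
wrist_force: [0.1, 4.4, 2.2]
opening: 0.118
grasp_force: 59.7
```

>>> {"name": "carry_out", "arguments": {"plan": [[[0.001,-0.02,0,0,0,0,0],[0.002,-0.04,0,0,0,0,0],[0.003,-0.06,0,0,0,0,0],[0.004,-0.075,0,0,0,0,0],[0.005,-0.09,0,0,0,0,0]]]}}

```text
time_s: 53.15
eef_pos: [0.5671, 0.0493, 0.1725]
eef_rot: [-0.0, 1.0, 0.025, 0.001]
wrist_force: [-3.1, 3.8, 6.6]
opening: 0.114
grasp_force: 60.0
```

>>> {"name": "carry_out", "arguments": {"plan": [[[0,-0.003,0,0,0,0,0],[0,-0.006,0,0,0,0,0],[0,-0.009,0,0,0,0,0],[0,-0.012,0,0,0,0,0],[0,-0.012,0,0,0,0,0]]]}}

```text
time_s: 53.57
eef_pos: [0.5676, 0.0375, 0.1725]
eef_rot: [0.0, 1.0, 0.025, 0.001]
wrist_force: [-2.4, 0.6, 5.5]
opening: 0.115
grasp_force: 60.0
```

>>> {"name": "carry_out", "arguments": {"plan": [[[0,-0.0015,0,0,0,0,0],[0,-0.003,0,0,0,0,0],[0,-0.0045,0,0,0,0,0],[0,-0.006,0,0,0,0,0],[0,-0.007,0,0,0,0,0]]]}}

```text
time_s: 53.98
eef_pos: [0.5679, 0.0311, 0.1725]
eef_rot: [-0.0, 1.0, 0.025, 0.002]
wrist_force: [-0.3, 2.9, 5.8]
opening: 0.116
grasp_force: 60.0
```

>>> {"name": "carry_out", "arguments": {"plan": [[[0,-0.001,0,0,0,0,0],[0,-0.002,0,0,0,0,0],[0,-0.003,0,0,0,0,0],[0,-0.004,0,0,0,0,0],[0,-0.005,0,0,0,0,0]]]}}

```text
time_s: 54.4
eef_pos: [0.5682, 0.0261, 0.1725]
eef_rot: [-0.0, 1.0, 0.025, 0.002]
wrist_force: [0.8, 3.1, 5.0]
opening: 0.114
grasp_force: 60.0
```

Run:
```python
from h import *
c=shot('top','top8'); cv2.imwrite('pics/c8.png',cv2.resize(c['pixels'][140:310,140:330,::-1],None,fx=3.4,fy=3.4,interpolation=cv2.INTER_CUBIC))
```

```text
(no output)
```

View pics/c8.png

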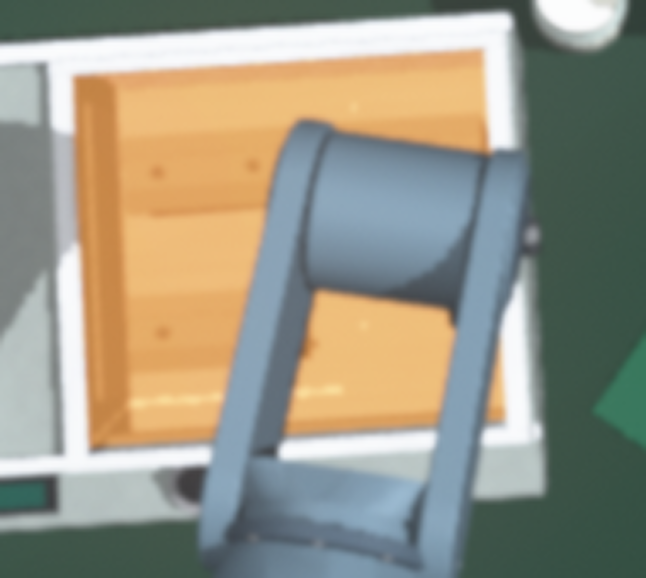

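The guard's right edge, near column 510 of the crop, now overlies the right wall, so it is almost shut. I'll creep it to the stop.

>>> {"name": "carry_out", "arguments": {"plan": [[[0,-0.001,0,0,0,0,0],[0,-0.002,0,0,0,0,0],[0,-0.003,0,0,0,0,0],[0,-0.004,0,0,0,0,0],[0,-0.004,0,0,0,0,0]]]}}

```text
time_s: 54.87
eef_pos: [0.5684, 0.0231, 0.1725]
eef_rot: [-0.001, 1.0, 0.025, 0.002]
wrist_force: [1.4, 7.0, 5.5]
opening: 0.117
grasp_force: 60.0
```

>>> {"name": "carry_out", "arguments": {"plan": [[[0,-0.001,0,0,0,0,0],[0,-0.002,0,0,0,0,0],[0,-0.003,0,0,0,0,0],[0,-0.004,0,0,0,0,0],[0,-0.004,0,0,0,0,0]]]}}

```text
time_s: 55.28
eef_pos: [0.5684, 0.023, 0.1725]
eef_rot: [-0.004, 1.0, 0.026, 0.002]
wrist_force: [2.2, 21.2, 6.1]
opening: 0.117
grasp_force: 60.3
```

>>> {"name": "carry_out", "arguments": {"plan": [[[0,0.004,0,0,0,0,0],[0,0.004,0,0,0,0,0],[0,0.004,0,0,0,0,0.3],[0,0.004,0,0,0,0,0.4],[0,0.004,0,0,0,0,0.4]]]}}

```text
time_s: 55.7
eef_pos: [0.5665, 0.0213, 0.1706]
eef_rot: [0.0, 1.0, 0.025, -0.001]
wrist_force: [-0.4, 1.4, 0.4]
opening: 0.396
grasp_force: 0.0
```

>>> {"name": "carry_out", "arguments": {"plan": [[[0,0,0.01,0,0,0,0.4],[0,0,0.03,0,0,0,0.4],[0,0,0.06,0,0,0,0.4],[0,0,0.09,0,0,0,0.3],[0,0,0.1,0,0,0,0]]]}}

```text
time_s: 56.12
eef_pos: [0.5688, 0.021, 0.2765]
eef_rot: [0.001, 1.0, 0.025, 0.003]
wrist_force: [0.6, -0.0, 0.9]
opening: 0.172
grasp_force: 0.0
```

>>> {"name": "carry_out", "arguments": {"plan": [[[-0.016,0.02,0,0,0,0,0],[-0.033,0.04,0,0,0,0,0],[-0.05,0.06,0,0,0,0,0],[-0.066,0.08,0,0,0,0,0],[-0.085,0.1,0,0,0,0,0]]]}}

```text
time_s: 56.53
eef_pos: [0.4812, 0.122, 0.271]
eef_rot: [0.0, 1.0, 0.024, -0.0]
wrist_force: [0.0, 0.2, 0.4]
opening: 0.003
grasp_force: 0.0
```

>>> {"name": "carry_out", "arguments": {"plan": [[[-0.016,0.02,0,0,0,0,0],[-0.033,0.04,0,0,0,0,0],[-0.05,0.06,0,0,0,0,0],[-0.066,0.08,0,0,0,0,0],[-0.085,0.1,0,0,0,0,0]]]}}

```text
time_s: 56.95
eef_pos: [0.3962, 0.2222, 0.2711]
eef_rot: [0.0, 1.0, 0.025, 0.0]
wrist_force: [0.7, 0.7, 0.5]
opening: -0.001
grasp_force: 0.0
```

>>> {"name": "carry_out", "arguments": {"plan": [[[0,0,-0.03,0,0,0,0],[0,0,-0.06,0,0,0,0],[0,0,-0.09,0,0,0,0],[0,0,-0.11,0,0,0,0],[0,0,-0.12,0,0,0,0]]]}}

```text
time_s: 57.37
eef_pos: [0.3949, 0.221, 0.1481]
eef_rot: [0.001, 1.0, 0.025, -0.002]
wrist_force: [0.2, -0.2, -0.9]
opening: 0.002
grasp_force: 0.0
```

Run:
```python
from h import *
c=shot('top','top9'); s=shot('side','side9'); o=get_obs();print(o['eef_pos'],o['eef_rot'],o['wrist_force'])
a=cv2.resize(c['pixels'][140:310,140:310,::-1],(400,400),interpolation=cv2.INTER_CUBIC)
b=cv2.resize(s['pixels'][260:400,310:450,::-1],(400,400),interpolation=cv2.INTER_CUBIC); cv2.imwrite('pics/c9.png',np.hstack([a,b]))
h=masks(c)['h']
for r in(180,240):
    w=np.where((h[r,240:330,1]<40)&(h[r,240:330,2]>215))[0]+240; print(r,cast(c,[[w.max(),r]],.148)[0,:2].round(4) if len(w) else None)
c0=dict(np.load('pics/top0.npz')); h=masks(c0)['h']; b=((h[...,2]<90)&(h[...,1]<100))[272:292,188:208]; ys,xs=np.where(b); print('btn top cam',cast(c0,[[np.median(xs)+188,np.median(ys)+272]],.095))
```

```text
[0.395644   0.22114782 0.14943863] [ 4.90955371e-04  9.99692212e-01  2.47325816e-02 -1.88116442e-03] [ 1.13522017  0.34822527 -0.08461689]
180 [ 0.6484 -0.0151]
240 [ 0.502  -0.0233]
btn top cam [[0.40005466 0.22678094 0.095     ]]
```

View pics/c9.png

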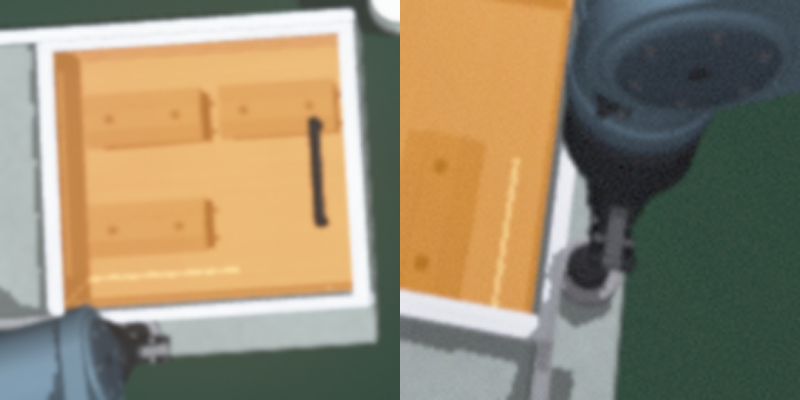

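The guard is shut: its edge has moved 14.7 mm past the start position and it hit a hard stop. The button is at (0.400, 0.227). I'll press it.

>>> {"name": "carry_out", "arguments": {"plan": [[[0.002,0.005,-0.015,0,0,0,0],[0.002,0.005,-0.028,0,0,0,0],[0.002,0.005,-0.037,0,0,0,0],[0.002,0.005,-0.044,0,0,0,0],[0.002,0.005,-0.048,0,0,0,0]]]}}

```text
time_s: 57.88
eef_pos: [0.3992, 0.2266, 0.1031]
eef_rot: [-0.0, 1.0, 0.025, 0.0]
wrist_force: [0.0, -0.3, -0.3]
opening: -0.001
grasp_force: 0.0
```

>>> {"name": "carry_out", "arguments": {"plan": [[[0,0,-0.002,0,0,0,0],[0,0,-0.004,0,0,0,0],[0,0,-0.006,0,0,0,0],[0,0,-0.008,0,0,0,0],[0,0,-0.01,0,0,0,0]]]}}

```text
time_s: 58.3
eef_pos: [0.3994, 0.2268, 0.0934]
eef_rot: [-0.0, 1.0, 0.025, 0.001]
wrist_force: [-0.3, -0.4, 3.3]
opening: -0.0
grasp_force: 1.5
```

>>> {"name": "carry_out", "arguments": {"plan": [[[0,0,-0.001,0,0,0,0],[0,0,-0.002,0,0,0,0],[0,0,-0.003,0,0,0,0],[0,0,-0.004,0,0,0,0],[0,0,-0.005,0,0,0,0]]]}}

```text
time_s: 58.72
eef_pos: [0.3995, 0.2269, 0.0896]
eef_rot: [0.0, 1.0, 0.025, 0.0]
wrist_force: [-9.0, -3.8, 28.7]
opening: 0.0
grasp_force: 14.4
```

Force jumped to 28.7 N at z = 0.0896, so the button bottomed out with the guard shut. I'll hold a moment, then retreat.

>>> {"name": "carry_out", "arguments": {"plan": [[[0,0,0,0,0,0,0],[0,0,0.005,0,0,0,0],[0,0,0.02,0,0,0,0],[0,0,0.05,0,0,0,0],[0,0,0.09,0,0,0,0]]]}}

```text
time_s: 59.13
eef_pos: [0.3962, 0.2259, 0.1759]
eef_rot: [0.001, 1.0, 0.025, -0.004]
wrist_force: [1.3, -0.1, 0.2]
opening: 0.0
grasp_force: 0.0
```

>>> {"name": "carry_out", "arguments": {"plan": [[[0,0,0.03,0,0,0,0],[0,0,0.06,0,0,0,0],[0,0,0.06,0,0,0,0],[0,0,0.06,0,0,0,0],[0,0,0.06,0,0,0,0]]]}}

```text
time_s: 59.55
eef_pos: [0.3983, 0.2266, 0.237]
eef_rot: [0.0, 1.0, 0.025, -0.001]
wrist_force: [-0.3, 0.4, -0.8]
opening: 0.001
grasp_force: 0.0
```

Run:
```python
from h import *
c=shot('top','top10'); h=masks(c)['h']
for r in(180,240):
    w=np.where((h[r,240:330,1]<40)&(h[r,240:330,2]>215))[0]+240; print(r,cast(c,[[w.max(),r]],.148)[0,:2].round(4))
o=get_obs(); print(o['time_s'],o['eef_pos'],o['wrist_force'])
d=np.abs(c['pixels'].astype(int)-np.load('pics/top9.npz')['pixels']).sum(2)[150:270,165:285]; print('bay change',(d>90).sum())
print(hand_in())
```

```text
180 [ 0.6484 -0.0151]
240 [ 0.502  -0.0233]
59.6 [0.39793967 0.22643525 0.2363704 ] [-0.34866259  0.00719733 -0.54175238]
bay change 3
the job is handed in; nothing more can be done
None
```

The job is handed in after about 60 s: by camera and force readings, three vans stand roofed in the bay, the guard is shut and the start button was then pressed; the hand-in call returned no verdict.

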